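# Pack the carry tray for the cottage

### The arm

A 6-joint arm with a two-finger parallel gripper is mounted at the origin on the work surface. World frame = base frame: x ahead of the robot, y to its left, z up, the work surface at z = 0. Lengths are in mm, angles in rad, forces in N, time in s.
With the tool pointing down it reaches from about 350 to 775 mm from the base axis. Payload 7.3 kg.
Tool frame: the origin (TCP) lies midway between the tips of the shut fingers; the grasp point (between the pads) lies r.hold_point_z behind it (r.hold_point_z is the distance from the TCP to the grasp point, in mm); x points along the fingers, y is the direction in which the jaws open and shut, and the axes are right-handed (so a half turn about x gives the same grasp; the last joint's range is limited). The gripper opens to 92 mm and grips with 3 to 60 N. Pads are 19 mm wide; open, the fingers measure 130 mm over their backs; the gripper's body (75 mm by 190 mm) begins 47 mm behind the grasp point.
Start: joints at [-1.399, 0.342, 1.524, -0, 1.275, -0.146], TCP at [164.073, -498.723, 226.741] pointing down, gripper open.
Joint ranges: [-2.53, 2.53], [-0.77, 2.02], [0.04, 2.7], [-1, 4.14], [0.28, 2.66], [-3.11, 3.11]. Speed limits (rad/s): [2.57, 2.57, 3.14, 3.14, 3.14, 3.14].

### API

Orientations are given as a rotation vector (axis times angle).
In Python, from station import r, cams, hand_in gives the robot as it stands.
- The arm moves only by the tool jog_arm, never from a script. Its argument "moves" is a list of rows, each a list of 7 numbers: the shift along the world's x, y, z scaled (see below), then the turn, a rotation vector about the world's x, y, z scaled (see below), then the opening, from -1 (shut) to 1 (fully open), so that 0 is half open. A call has 1 to 8 rows; each row shifts and turns the commanded pose from where the row before left it; what a row does not reach is not made up. The controller multiplies each number of a shift by 150 mm and each number of a turn by 8 degrees. A row lasts 1/8 s, in which the tool goes at most 62.5 mm and 10.7 degrees, less where a joint would pass 70% of its speed; a pose out of reach is approached as far as the arm can. A call with a number of a shift or a turn outside -1 to 1 is refused whole. A call with a gripper value outside its range is refused whole. The fingers move at their own pace and stop on an object; "squeeze" is the grip in N (left out, the last holds). Time passes only in rows, so rows that do not move let the fingers close. It gives the time, the measured TCP pose, the force and the opening at its end, in the units of the state.
- r.get_obs(): the state, without advancing time (a new reading comes with each control period).
- cams.get_image(name): name is "scene" or "top" or "wrist"; returns a dict with "img" (420x560x3 uint8, red, green, blue), "z_map" (420x560 float32, mm along the optical axis (not along the pixel's ray), 0 where there is no reading), "fx", "fy", "cx", "cy" (pixels), "dist_coeffs" ([k1, k2, p1, p2, k3] as OpenCV has them; the pictures are not rectified), "xyz" and "attitude" of the camera in the world. Camera axes: x right, y down, z forward; pixel columns grow to the right and rows downward; lengths in mm; the calibration is good to about 2 mm. A picture is of the moment at which its call begins.
- hand_in(): hands the job in, once; it reports no verdict.
The state is a dict: "time": time; "joint_pos": joint angles; "joint_velocities": joint speeds; "joint_torque": joint torques, N m; "tcp_pos": TCP position; "eef_rot": TCP orientation; "force": force on the tool from outside, world axes, zero at the start; "moment": the same for the moment, N m; "gripper_width": opening from 0.0 (shut) to 1.0 (fully open).
Only numpy, scipy, OpenCV 4.12 (cv2) and the standard library are available. Lean on these libraries where they do the work, as an engineer would, in place of code of your own. Each camera call takes 0.05 s, during which the arm holds its last target.

### The job

Pack the carry tray: slide every serving paddle on the cart blade first under a sprung hold-down arm of its own, so that the toe of the arm rides up, the nose comes home against the back stop and the arm bears down on the blade, with the handle left towards you. Also press the bottle opener and the peeler from the trivet fully down into their cut-outs in the foam. Do not tip over the glass ramekin.

Things in the scene. Friction and masses are not known exactly. Their poses are not given: they have to be found in the camera images.
- tray: Fixed plywood carry tray 260 x 410 x 12 mm, no side walls. Origin on the cart top; x points away from the robot along the lanes, y left, z up. Three lanes centred at y = -135, -50, +35 mm, floor z = 12 mm, bare from x = -125 to +63 mm; then 10 mm high strips between lanes; stop rail face at x = +105 mm, 20 mm high. Dark foam block 190 mm long from y = +92 to +211 mm, top z = 42 mm.
- ramekin: Small glass ramekin standing on the cart, 86 mm across, 45 mm high, open top; origin under its base. A bystander.
- opener_pocket (a point): Middle of the opener's cut-out in the foam: opener_mid comes here when seated. Axes as the tray's. The cut-out has the opener's outline, head towards tray +x, 2 to 3 mm to spare, 16 mm deep (floor tray z = 26 mm). Its sides bulge in and grip the handle: the last 12 mm need a push of about 6 to 12 N on the handle. Seated, the handle stands 4 mm proud of the foam.
- opener_pocket_head (a point): Place of the opener's head in its cut-out, 47 mm from opener_pocket towards tray +x: opener_head comes here when seated.
- peeler_pocket (a point): Middle of the peeler's cut-out in the foam, 50 mm to the right of the opener's: peeler_mid comes here when seated. Axes as the tray's; but the peeler's head lies towards tray -x, to the robot. Same depth, spare room and gripping bulges as the opener's cut-out.
- peeler_pocket_head (a point): Place of the peeler's head in its cut-out, 49 mm from peeler_pocket towards tray -x: peeler_head comes here when seated.
- opener_mid (a point): Steel bottle opener, 140 mm long, 0.18 kg, at first flat on the round wooden trivet (180 mm across, 15 mm high). Site at mid length, 10 mm over its underside; x along it towards the head, z up. Straight handle 20 mm wide, 20 mm high from -70 to +24 mm (grip here); open loop head 44 mm wide, 12 mm high from +24 to +70 mm, level with the underside.
- opener_head (a point): Centre of the opener's loop head, 47 mm from opener_mid along its x axis, same height.
- peeler_mid (a point): Grey Y-shaped vegetable peeler, 130 mm long, 0.12 kg, at first flat on the trivet beside the opener, turned the other way. Site at mid length, 10 mm over its underside; x along it towards the head, z up. Straight handle 20 mm wide, 20 mm high from -65 to +33 mm (grip here); fork head 56 mm wide, 12 mm high from +33 to +65 mm, level with the underside.
- peeler_head (a point): Centre of the peeler's fork head, 49 mm from peeler_mid along its x axis, same height.
- lane1 (a point): Point in lane 1 of the tray, 7 mm over the lane floor and 70 mm in front of the back stop: point paddleN_mid of a paddle comes here when it is home. Axes as the tray's.
- toe1 (a point): Tip of the upturned toe of the steel hold-down arm 1, 118 mm in front of its hinge; at rest at tray x = 0, 46 mm over the cart. The arm's underside slopes down towards the back, from 20 mm over the lane floor at tray x = +10 mm to 5 mm at its rubber foot, tray x = +53 mm. Arm at most 26 mm wide; its toe lifts to about 70 mm over the cart with a paddle under it.
- hold1 (a joint): Hinge of the sprung hold-down arm over lane 1: 0 rad at rest, grows as the toe lifts, about 0.14 with a paddle under the foot, stop at 0.9. The spring always presses down: 0.125 N m at rest, 0.5 N m per rad more, about 3 N at the foot on a paddle. A paddle slid along the lane floor under the toe lifts the arm by itself; this takes a push of about 2 to 8 N.
- lane2 (a point): Point in lane 2 of the tray, 7 mm over the lane floor and 70 mm in front of the back stop: point paddleN_mid of a paddle comes here when it is home. Axes as the tray's.
- toe2 (a point): Tip of the upturned toe of the steel hold-down arm 2, 118 mm in front of its hinge; at rest at tray x = 0, 46 mm over the cart. The arm's underside slopes down towards the back, from 20 mm over the lane floor at tray x = +10 mm to 5 mm at its rubber foot, tray x = +53 mm. Arm at most 26 mm wide; its toe lifts to about 70 mm over the cart with a paddle under it.
- hold2 (a joint): Hinge of the sprung hold-down arm over lane 2: 0 rad at rest, grows as the toe lifts, about 0.14 with a paddle under the foot, stop at 0.9. The spring always presses down: 0.125 N m at rest, 0.5 N m per rad more, about 3 N at the foot on a paddle. A paddle slid along the lane floor under the toe lifts the arm by itself; this takes a push of about 2 to 8 N.
- lane3 (a point): Point in lane 3 of the tray, 7 mm over the lane floor and 70 mm in front of the back stop: point paddleN_mid of a paddle comes here when it is home. Axes as the tray's.
- toe3 (a point): Tip of the upturned toe of the steel hold-down arm 3, 118 mm in front of its hinge; at rest at tray x = 0, 46 mm over the cart. The arm's underside slopes down towards the back, from 20 mm over the lane floor at tray x = +10 mm to 5 mm at its rubber foot, tray x = +53 mm. Arm at most 26 mm wide; its toe lifts to about 70 mm over the cart with a paddle under it.
- hold3 (a joint): Hinge of the sprung hold-down arm over lane 3: 0 rad at rest, grows as the toe lifts, about 0.14 with a paddle under the foot, stop at 0.9. The spring always presses down: 0.125 N m at rest, 0.5 N m per rad more, about 3 N at the foot on a paddle. A paddle slid along the lane floor under the toe lifts the arm by itself; this takes a push of about 2 to 8 N.
- paddle1_mid (a point): Dark wooden serving paddle 1, one of up to three alike, 160 x 46 x 14 mm, 0.09 kg, flat on the cart. Site near its balance point, half-way up; x towards the nose of the blade, z up. Blade 46 mm wide from -35 to +70 mm (nose); handle 22 mm wide from -90 to -35 mm. Absent in some starts (None from the beginning).
- paddle2_mid (a point): Dark wooden serving paddle 2, one of up to three alike, 160 x 46 x 14 mm, 0.09 kg, flat on the cart. Site near its balance point, half-way up; x towards the nose of the blade, z up. Blade 46 mm wide from -35 to +70 mm (nose); handle 22 mm wide from -90 to -35 mm. Absent in some starts (None from the beginning).
- paddle3_mid (a point): Dark wooden serving paddle 3, one of up to three alike, 160 x 46 x 14 mm, 0.09 kg, flat on the cart. Site near its balance point, half-way up; x towards the nose of the blade, z up. Blade 46 mm wide from -35 to +70 mm (nose); handle 22 mm wide from -90 to -35 mm. Absent in some starts (None from the beginning).

How it is judged:
By the outcome, as a careful person would: the job done as asked, in the order asked, and still so for the second after the job is handed in, with the robot touching nothing.
Of paddle1, paddle2, paddle3 only 2 to 3 are there at a start; the rules pass over those that are not, and their reading is None.
At some moment in a run one of paddle1, paddle2, paddle3 may be knocked a few centimetres aside while the robot is not near it.
It also fails if it takes over 210 s, if anything falls off the work surface, if the arm or the gripper's body presses on something with over 40 N, if the wrist force passes 120 N, or if a joint passes its speed limit or range.

## Working session

There is one attempt and no reset: what is moved stays moved. The work goes in short steps, Python scripts to look and compute and a tool call to move; the robot and the scene stay as the last step left them, time stands still between calls to the robot, and variables do not carry over. Pictures are saved under pics/ and viewed, and the job is handed in when it is done.

Besides the shell and the picture viewer there is one more tool, called after ">>>" as name([rows], argument=value, ...), one row to a line, values as JSON. jog_arm: Moves the arm, as the interface text tells. Shifts and turns lie within -1 to 1; 1 stands for 150 mm of shift or 8 degrees of turn. Its arguments: {"type":"object","properties":{"moves":{"type":"array"},"squeeze":{"type":"number"}},"required":["moves"]}

```bash
ls; mkdir -p pics; cat > h.py <<'E'
import numpy as np, cv2
from scipy.spatial.transform import Rotation as R
from station import r, cams
def rot(a):
    a=np.array(a,float)
    return a if a.shape==(3,3) else R.from_rotvec(a).as_matrix()
def shot(n,fn=None):
    d=cams.get_image(n)
    if fn: cv2.imwrite('pics/'+fn+'.png',d['img'][:,:,::-1])
    return d
def K(d): return np.array([[d['fx'],0,d['cx']],[0,d['fy'],d['cy']],[0,0,1.]])
def ray(d,px):
    p=cv2.undistortPoints(np.array(px,float).reshape(-1,1,2),K(d),np.array(d['dist_coeffs'],float)).reshape(-1,2)
    v=np.c_[p,np.ones(len(p))]@rot(d['attitude']).T
    return np.array(d['xyz'],float),v
def onz(d,px,z):
    o,v=ray(d,px); return o+v*((z-o[2])/v[:,2])[:,None]
def cloud(d):
    h,w=d['z_map'].shape
    u,v=np.meshgrid(np.arange(w),np.arange(h))
    o,vv=ray(d,np.c_[u.ravel(),v.ravel()])
    P=o+vv*d['z_map'].ravel()[:,None]
    P[d['z_map'].ravel()==0]=np.nan
    return P.reshape(h,w,3)
E
python3 - <<'E'
from h import *
np.set_printoptions(precision=3,suppress=True)
o=r.get_obs(); print(o, r.hold_point_z)
for n in ['scene','top','wrist']:
    d=shot(n,n+'0'); print(n,d['xyz'],d['attitude'],d['fx'],d['fy'],d['cx'],d['cy'],d['dist_coeffs'])
E
```

```text
pics
{'time': 0.0, 'joint_pos': array([-1.399,  0.343,  1.525, -0.   ,  1.275, -0.146]), 'joint_velocities': array([-0.001,  0.   ,  0.001, -0.003,  0.   ,  0.001]), 'joint_torque': array([  0.001, -43.124, -24.422,   0.072,   0.056,  -0.   ]), 'tcp_pos': array([ 164.006, -498.306,  226.052]), 'eef_rot': array([ 2.05,  0.33, -2.05]), 'force': array([-0.299,  0.047, -0.152]), 'moment': array([-0.012,  0.009,  0.008]), 'gripper_width': 1.0001116684011069} 18.8
scene [1276.216 -378.379  939.997] [-2.143 -1.251  0.456] 440.0084087457609 440.0084087457609 281.5019082546009 216.57201203524932 [-0.076  0.     0.     0.     0.   ]
top [ 401.969   12.712 1634.869] [-2.14   2.161 -0.146] 541.4894198026593 541.4894198026593 276.35278827178706 211.12430244553204 [-0.197  0.     0.     0.     0.   ]
wrist [ 242.983 -471.61   382.092] [ 2.333 -1.687 -0.265] 314.9492052116348 314.9492052116348 279.01665705643785 206.9016589682086 [-0.03  0.    0.    0.    0.  ]
```

View pics/top0.png

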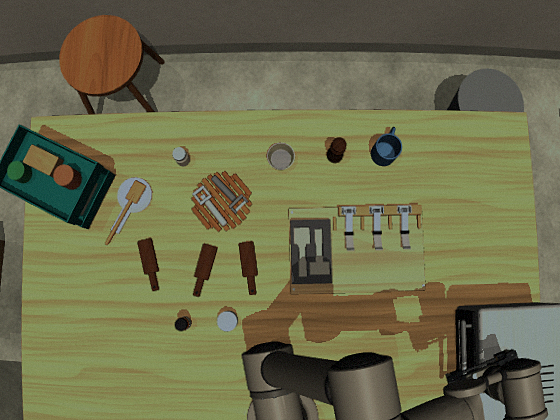

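View pics/scene0.png

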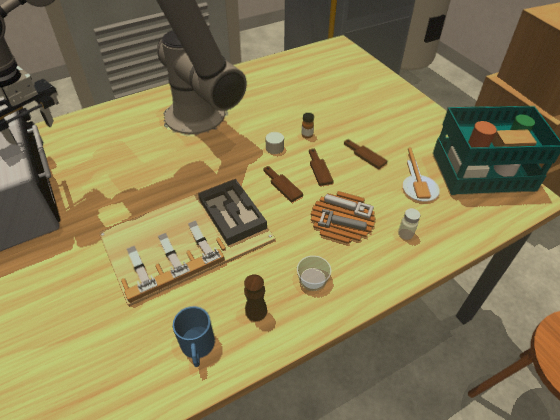

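View pics/wrist0.png

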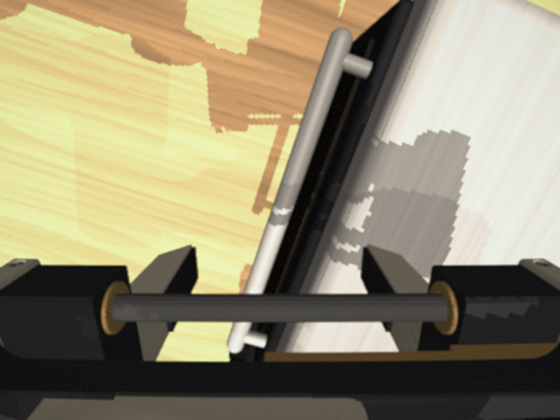

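The top view shows three paddles at px (148,263), (204,270) and (248,267). The trivet with both tools is at (222,201), the ramekin at (280,155) and the tray around (357,250). Next I'll take coarse positions.

```bash
python3 - <<'E'
from h import *
np.set_printoptions(precision=1,suppress=True)
d=shot('top'); im=d['img']
crop=im[120:310,110:450]; cv2.imwrite('pics/topcrop.png',cv2.resize(crop,None,fx=2.3,fy=2.3,interpolation=cv2.INTER_CUBIC)[:,:,::-1])
hsv=cv2.cvtColor(im,cv2.COLOR_RGB2HSV)
P=cloud(d)
# paddles : dark
m=((im.max(2)<110)&(P[:,:,2]>5)&(P[:,:,2]<25)).astype(np.uint8)
m[:, 280:]=0; m[:230]=0; m[305:]=0
n,l,s,c=cv2.connectedComponentsWithStats(m)
for i in range(1,n):
    if s[i,4]<150: continue
    v,u=np.nonzero(l==i); px=np.c_[u,v]
    W=onz(d,px,14)[:,:2]; mu=W.mean(0); w,V=np.linalg.eigh(np.cov((W-mu).T)); a=V[:,1]
    t=(W-mu)@a; t-= (t.max()+t.min())/2
    b=(W-mu)@np.array([-a[1],a[0]])
    print(s[i],mu,'axis',np.degrees(np.arctan2(a[1],a[0])),'len',np.ptp(t),'w+',np.ptp(b[t>20]),'w-',np.ptp(b[t<-50]), 'z',np.nanmedian(P[v,u,2]))
def at(u,v): return P[v,u]
for nm,u,v in [('toe?',350,246),('toe',378,246),('toe',405,246),('ram',280,155),('foam',310,250),('trivet',222,201)]: print(nm,at(u,v))
E
```

```text
[137 238  22  53 618] [476.4 400. ] axis -166.7004279293479 len 159.76029134823477 w+ 41.02170594811311 w- 46.88472146517124 z 13.745655884654752
[193 243  24  54 659] [458.7 232. ] axis 164.75684961974213 len 160.3070671744173 w+ 43.95652953411374 w- 46.22679247838336 z 13.331760800158463
[238 242  20  53 655] [464.3  97. ] axis -172.52035264285686 len 156.7426208680564 w+ 42.21291506329025 w- 45.98080919661727 z 13.134445913009358
toe? [ 514.1 -205.6   34.6]
toe [ 512.9 -289.7   35. ]
toe [ 511.5 -371.3   36.9]
ram [799.2  -0.9   7. ]
foam [503.4 -86.   40.4]
trivet [656.9 177.1  10.2]
```

View pics/topcrop.png

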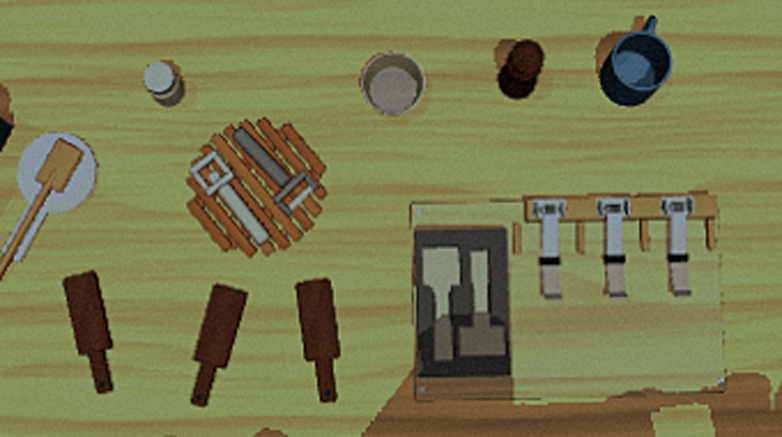

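```bash
cat >> h.py <<'E'
def st():
    o=r.get_obs(); M=rot(o['eef_rot']); y=M[:,1]; 
    yaw=np.degrees(np.arctan2(-y[0],y[1]))  # jaw axis angle from world +y
    print('t',round(o['time'],2),'tcp',np.round(o['tcp_pos'],1),'jawyaw',round(yaw,2),'toolx',np.round(M[:,0],3),'toolz',np.round(M[:,2],2),'F',np.round(o['force'],1),'g',round(92*o['gripper_width'],1),'q',np.round(o['joint_pos'],2))
    return o
E
python3 -c "
from h import *
st()"
```

```text
t 0.2 tcp [ 164.  -498.5  226.3] jawyaw -161.79 toolx [-0.     0.001 -1.   ] toolz [-0.95 -0.31 -0.  ] F [ 0.1  0.2 -0.7] g 91.9 q [-1.4   0.34  1.52 -0.    1.28 -0.15]
```

>>> jog_arm([
  [0,0,0.4,0,0,0,1],
  [0.1,0.1,0.3,0,0,-0.8,1],
  [0.28,0.24,0,0,0,-0.8,1],
  [0.28,0.24,0,0,0,-0.7,1],
  [0.28,0.24,0,0,0,0,1],
  [0.28,0.24,0,0,0,0,1],
  [0.28,0.24,0,0,0,0,1],
  [0.1,0.2,0,0,0,0,1],
])

```text
time: 1.2
tcp_pos: [405.7, -271.9, 331.3]
eef_rot: [-2.22, 0.001, 2.221]
force: [0.9, -0.0, 0.2]
gripper_width: 0.998
```

```bash
python3 -c "
from h import *
st(); d=shot('wrist','w1'); print(d['xyz'],rot(d['attitude']))"
```

```text
t 1.2 tcp [ 405.7 -271.9  331.3] jawyaw 179.92 toolx [-0.     0.001 -1.   ] toolz [-1.  0.  0.] F [ 0.9 -0.   0.2] g 91.8 q [-0.75  0.21  1.42  0.    1.51  0.82]
[ 488.82531333 -271.11740126  487.24311611] [[-7.12319791e-04 -9.52349645e-01 -3.05007618e-01]
 [-9.99999589e-01  5.07476982e-04  7.50879524e-04]
 [-5.60315502e-04  3.05008028e-01 -9.52349615e-01]]
```

View pics/w1.png

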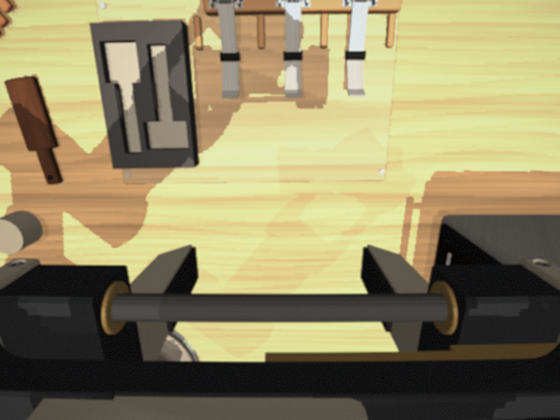

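The wrist view shows the foam block at (145,95) and the three arm toes at (231,95), (293,94) and (355,93). I'll move forward so the whole tray is centred.

>>> jog_arm([
  [0.38,0.1,0,0,0,0,1],
  [0.38,0.1,0,0,0,0,1],
  [0.04,0,0,0,0,0,1],
  [0,0,0,0,0,0,1],
])

```text
time: 1.75
tcp_pos: [523.9, -243.8, 331.1]
eef_rot: [-2.218, 0.003, 2.221]
force: [-0.5, -0.8, 0.1]
gripper_width: 0.997
```

```bash
python3 -c "
from h import *
st(); d=shot('wrist','w2'); P=cloud(d); np.savez('w2.npz',P=P,img=d['img'])
d2=shot('top'); np.savez('t2.npz',P=cloud(d2),img=d2['img'])"
```

```text
t 1.75 tcp [ 523.9 -243.8  331.1] jawyaw 179.85 toolx [-0.001  0.    -1.   ] toolz [-1.  0.  0.] F [-0.5 -0.8  0.1] g 91.8 q [-0.57  0.39  1.17 -0.    1.58  1.01]
```

View pics/w2.png

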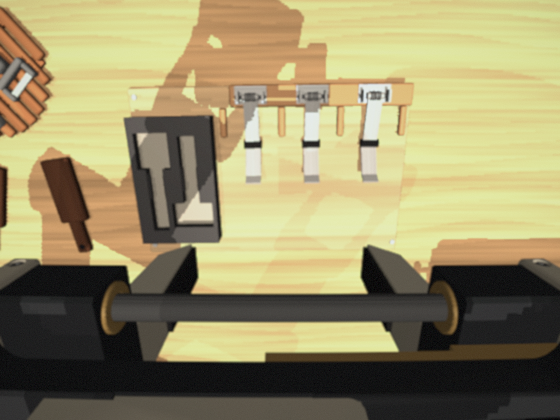

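```bash
cat > tray.py <<'E'
from h import *
np.set_printoptions(precision=1,suppress=True)
z=np.load('w2.npz');P=z['P'];im=z['img']
sub=np.zeros(P.shape[:2],bool); sub[70:250,110:420]=1
f=sub&(P[:,:,2]>36)&(P[:,:,2]<48)&(im.max(2)<100); f[:,235:]=0
f=cv2.morphologyEx(f.astype(np.uint8),cv2.MORPH_OPEN,np.ones((3,3)))
n,l,s,c=cv2.connectedComponentsWithStats(f); i=1+np.argmax(s[1:,4]); print('foam',s[i], 'z',np.nanmedian(P[l==i][:,2]))
print('foam rect',cv2.minAreaRect(P[l==i][:,:2].astype(np.float32)))
# pockets
b=sub&(im.max(2)>70)&(P[:,:,2]>20)&(P[:,:,2]<33); b[:,235:]=0
n,l,s,c=cv2.connectedComponentsWithStats(b.astype(np.uint8))
for i in range(1,n):
    if s[i,4]<150: continue
    Q=P[l==i]; print('pocket',s[i],np.median(Q[:,2]),cv2.minAreaRect(Q[:,:2].astype(np.float32)))
# arms
a=sub&(P[:,:,2]>20)&(P[:,:,2]<75); a[:,:238]=0; a[:110]=0
n,l,s,c=cv2.connectedComponentsWithStats(a.astype(np.uint8))
for i in range(1,n):
    if s[i,4]<60: continue
    Q=P[l==i]; xm=Q[:,0].min(); t=Q[Q[:,0]<xm+12]; print('arm',s[i],'toe x',xm,'y',t[:,1].mean(),'z',t[:,2].max(), 'y back',Q[Q[:,0]>xm+60][:,1].mean())
tr=sub&(P[:,:,2]>8)&(P[:,:,2]<16)
print('lane z',np.median(P[200:225,240:380,2]))
E
python3 tray.py
```

```text
foam [ 125  116   89  127 4880] z 39.882804422715
foam rect ((500.0947265625, -88.87378692626953), (188.71888732910156, 118.88105010986328), 0.40589669346809387)
pocket [ 136  133   34   95 1751] 24.54307166466549 ((498.789306640625, -57.93437957763672), (43.73009490966797, 144.3434600830078), 89.95801544189453)
pocket [ 175  136   39   89 1667] 24.40103854241721 ((498.67047119140625, -108.56663513183594), (134.5252685546875, 57.265281677246094), 2.481593608856201)
arm [ 244  110   18   74 1105] toe x 500.1768243511772 y -205.25640411752957 z 45.95273011413241 y back -204.35929041551933
arm [279 110   6  24  71] toe x 569.5865186456173 y -246.79058036150641 z 22.463262742674317 y back nan
arm [ 302  110   18   73 1068] toe x 502.0593210639881 y -289.2591320522291 z 45.9776491337866 y back -287.7570800934795
arm [ 360  110   21   72 1107] toe x 503.37763398466063 y -373.67822158087785 z 46.11651688596123 y back -373.1460031055156
lane z nantray.py:20: RuntimeWarning: Mean of empty slice.
  Q=P[l==i]; xm=Q[:,0].min(); t=Q[Q[:,0]<xm+12]; print('arm',s[i],'toe x',xm,'y',t[:,1].mean(),'z',t[:,2].max(), 'y back',Q[Q[:,0]>xm+60][:,1].mean())
  ret = ret.dtype.type(ret / rcount)
```

>>> jog_arm([
  [-0.06,0.4,0,0,0,0,1],
  [-0.06,0.4,0,0,0,0,1],
  [-0.06,0.4,0,0,0,0,1],
  [-0.06,0.4,0,0,0,0,1],
  [-0.06,0.4,0,0,0,0,1],
  [-0.06,0.4,0,0,0,0,1],
  [-0.06,0.4,0,0,0,0,1],
  [-0.06,0.4,0,0,0,0,1],
])

```text
time: 2.85
tcp_pos: [451.3, 236.8, 332.6]
eef_rot: [-2.221, 0.006, 2.217]
force: [0.9, 0.6, -0.4]
gripper_width: 1.001
```

```bash
cat >> h.py <<'E'
def paddles(d,P=None):
    """dark brown slabs ~14 high; returns list (mid xy, yaw deg)"""
    P=cloud(d) if P is None else P
    hsv=cv2.cvtColor(d['img'],cv2.COLOR_RGB2HSV)
    m=((d['img'].max(2)<125)&(P[:,:,2]>7)&(P[:,:,2]<20)&(hsv[:,:,1]>70)).astype(np.uint8)
    m=cv2.morphologyEx(m,cv2.MORPH_OPEN,np.ones((3,3)))
    n,l,s,c=cv2.connectedComponentsWithStats(m); out=[]
    for i in range(1,n):
        if s[i,4]<300: continue
        v,u=np.nonzero(l==i); W=onz(d,np.c_[u,v],14)[:,:2].astype(np.float32)
        (cx,cy),_,_=cv2.minAreaRect(W); c0=np.array([cx,cy])
        mu=W.mean(0); w,V=np.linalg.eigh(np.cov((W-mu).T)); a=V[:,1]
        if (mu-c0)@a<0: a=-a
        b=np.array([-a[1],a[0]]); t=(W-mu)@a; e=(W-mu)@b
        tm=(t.max()+t.min())/2; L=np.ptp(t)
        # axis from centreline
        bl=(t>tm-10)&(t<tm+70); ha=t<tm-45
        # mid is 10 mm noseward of centre; centreline lateral from blade+handle midlines
        lat=lambda k:(e[k].max()+e[k].min())/2
        dy=(lat(bl)-lat(ha)); dt=t[bl].mean()-t[ha].mean()
        yaw=np.degrees(np.arctan2(a[1],a[0]))+np.degrees(dy/dt)
        mid=mu+a*(tm+10)+b*(lat(bl)-dy/dt*(t[bl].mean()-(tm+10)))
        ya=np.radians(yaw); grip=mid-72*np.array([np.cos(ya),np.sin(ya)])
        out.append((mid,yaw)); print('paddle px',c[i] if np.ndim(c)>1 else '', s[i],'mid',np.round(mid,1),'yaw',round(yaw,1),'len',round(float(L),1),'wb',round(float(np.ptp(e[bl])),1),'wh',round(float(np.ptp(e[ha])),1),'grip72',np.round(grip,1))
    return out
E
python3 -c "
from h import *
st(); d=shot('wrist','w3'); paddles(d); print('top'); paddles(shot('top'))
"
```

```text
t 2.85 tcp [451.3 236.8 332.6] jawyaw 179.7 toolx [ 0.002  0.    -1.   ] toolz [-1.    0.01 -0.  ] F [ 0.9  0.6 -0.4] g 92.1 q [ 0.33  0.25  1.36 -0.    1.53  1.91]
paddle px [38.13392857 39.96651786] [ 27   0  25  81 448] mid [635.  566.9] yaw -26.0 len 114.5 wb 9.1 wh 7.8 grip72 [570.2 598.4]
paddle px [180.09988519 149.8771527 ] [162 100  35 104 871] mid [477.9 387.5] yaw 6.1 len 155.9 wb 24.3 wh 20.3 grip72 [406.3 379.9]
paddle px [371.46416611 162.3770931 ] [ 354  107   32  103 1493] mid [446.   99.2] yaw -174.3 len 155.1 wb 45.7 wh 42.9 grip72 [517.7 106.4]
paddle px [284.19404916 153.7606727 ] [ 263  112   46  101 2319] mid [458.7 232.3] yaw -15.9 len 154.6 wb 44.7 wh 20.2 grip72 [389.4 252.1]
top
paddle px [248.14953271 261.60560748] [239 242  19  47 535] mid [472.   98.1] yaw 7.2 len 139.5 wb 45.8 wh 20.8 grip72 [400.5  89.1]
```

View pics/w3.png

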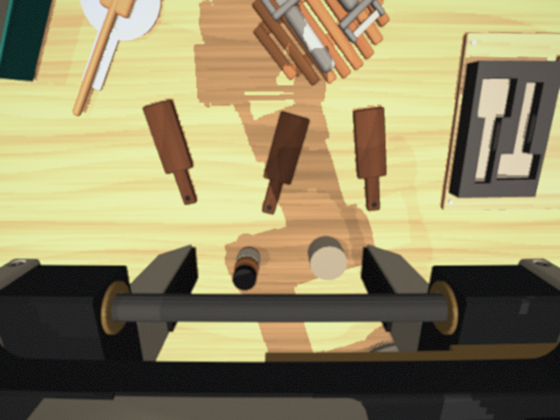

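```bash
sed -i "s/d\['img'\].max(2)<125)/d['img'].max(2)<165)/; s/(hsv\[:,:,1\]>70)/(hsv[:,:,1]>90)\&(hsv[:,:,0]<14)/" h.py
python3 -c "
from h import *
np.set_printoptions(precision=1,suppress=True)
d=shot('wrist'); P=cloud(d); 
hsv=cv2.cvtColor(d['img'],cv2.COLOR_RGB2HSV)
print(hsv[150,160:190:4],hsv[150,375],hsv[150,285])
paddles(d); print('top'); paddles(shot('top'))
for a,b,c,e in [(235,245,262,292),(305,235,350,282)]:
    Q=P[b:e,a:c].reshape(-1,3); Q=Q[Q[:,2]>10]; print(Q.min(0),Q.max(0))
"
```

```text
[[ 23  99 155]
 [ 11 153 118]
 [ 10 150 121]
 [ 10 149 125]
 [  9 151 133]
 [ 10 149 132]
 [ 10 150 124]
 [ 10 155  99]] [ 10 148 121] [  9 142  70]
paddle px [289.6  41.1] [ 257    0   65   83 1000] mid [610.7 221. ] yaw -140.7 len 131.3 wb 15.2 wh 12.0 grip72 [666.4 266.6]Traceback (most recent call last):
  File "<string>", line 7, in <module>
    paddles(d); print('top'); paddles(shot('top'))
    ~~~~~~~^^^
  File "h.py", line 49, in paddles
    dy=(lat(bl)-lat(ha)); dt=t[bl].mean()-t[ha].mean()
                ~~~^^^^
  File "h.py", line 48, in <lambda>
    lat=lambda k:(e[k].max()+e[k].min())/2
                  ~~~~~~~~^^
    return umr_maximum(a, axis, None, out, keepdims, initial, where)
ValueError: zero-size array to reduction operation maximum which has no identity
```

```bash
sed -i "s/        bl=(t>tm-10)/        if not 140<L<180: continue\n        bl=(t>tm-10)/" h.py
python3 -c "
from h import *
np.set_printoptions(precision=1,suppress=True)
d=shot('wrist'); P=cloud(d); 
paddles(d); print('top'); paddles(shot('top'))
for a,b,c,e in [(235,245,262,292),(305,235,350,282)]:
    Q=P[b:e,a:c].reshape(-1,3); Q=Q[Q[:,2]>10]; print(Q.min(0),Q.max(0))
"
```

```text
paddle px [171.1 143.5] [ 145   99   51  104 2386] mid [475.8 398.2] yaw 13.6 len 154.4 wb 43.8 wh 19.4 grip72 [405.8 381.4]
paddle px [370.7 150.2] [ 355  108   31  102 2321] mid [465.3 100.2] yaw 7.2 len 154.7 wb 43.1 wh 18.2 grip72 [393.9  91.2]
paddle px [284.1 154.6] [ 264  112   45  101 2286] mid [458.3 232.7] yaw -15.8 len 154.2 wb 43.2 wh 18.1 grip72 [389.1 252.4]
top
[273.2 269.8  10.1] [311.5 309.2  80.5]
[269.1 132.3  10. ] [329.5 191.6  46.1]
```

>>> jog_arm([
  [-0.127,-0.323,-0.15,0,0,0.47,0.2],
  [-0.127,-0.323,-0.15,0,0,0.47,0.2],
  [-0.127,-0.324,-0.15,0,0,0,0.2],
  [0,0,-0.35,0,0,0,0.2],
  [0,0,-0.35,0,0,0,0.2],
  [0,0,-0.35,0,0,0,0.2],
  [0,0,-0.317,0,0,0,0.2],
  [0,0,0,0,0,0,0.2],
])

```text
time: 4.1
tcp_pos: [392.6, 89.0, 57.4]
eef_rot: [2.149, 0.135, -2.164]
force: [-0.7, -0.2, 0.6]
gripper_width: 0.597
```

```bash
python3 -c "
from h import *
st(); shot('wrist','w4')"
```

```text
t 4.1 tcp [392.6  89.   57.4] jawyaw -172.85 toolx [-0.007 -0.001 -1.   ] toolz [-0.99 -0.12  0.01] F [-0.7 -0.2  0.6] g 55.0 q [ 0.03  0.38  2.06 -0.    0.72  1.48]
```

View pics/w4.png

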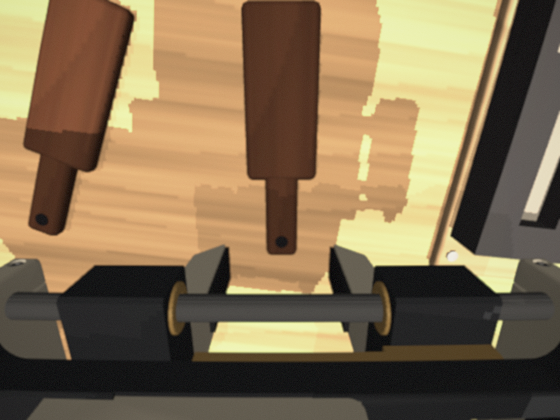

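The handle is centred between the fingers at px (282,215), so I'll descend and grip.

>>> jog_arm([
  [0.005,0.005,-0.2,0,0,0,0.2],
  [0.005,0.005,-0.15,0,0,0,0.2],
  [0,0,0,0,0,0,0.2],
  [0,0,0,0,0,0,-1],
  [0,0,0,0,0,0,-1],
  [0,0,0,0,0,0,-1],
  [0,0,0,0,0,0,-1],
], squeeze=40)

```text
time: 5.03
tcp_pos: [396.7, 92.3, 7.1]
eef_rot: [2.156, 0.138, -2.154]
force: [-1.1, -0.3, 7.2]
gripper_width: 0.231
```

```bash
python3 -c "
from h import *
st()"
```

```text
t 5.03 tcp [396.7  92.3   7.1] jawyaw -172.67 toolx [ 0.001 -0.    -1.   ] toolz [-0.99 -0.13 -0.  ] F [-1.1 -0.3  7.2] g 21.3 q [ 0.04  0.48  2.09 -0.    0.56  1.48]
```

>>> jog_arm([
  [0,0,0.1,0,0,0,-1],
  [0,0,0.2,0,0,0,-1],
  [0,0,0.3,0,0,0,-1],
  [0,0,0.3,0,0,0,-1],
  [0,0,0,0,0,0,-1],
])

```text
time: 5.65
tcp_pos: [398.3, 92.5, 144.4]
eef_rot: [2.162, 0.138, -2.148]
force: [-1.7, -0.2, -1.7]
gripper_width: 0.229
```

```bash
python3 -c "
from h import *
np.set_printoptions(precision=1,suppress=True)
st(); shot('wrist','w5'); d=shot('scene','s5')
d=shot('top','t5'); P=cloud(d)
for v in range(285,350,8): print(v,[P[v,u].round(0).tolist() for u in range(400,520,20)])
"
```

```text
t 5.65 tcp [398.3  92.5 144.4] jawyaw -172.66 toolx [ 0.  0. -1.] toolz [-1.  -0.1 -0. ] F [-1.7 -0.2 -1.7] g 21.1 q [ 0.   0.2  1.9 -0.   1.   1.5]
285 [[396.0, -359.0, 9.0], [394.0, -420.0, 12.0], [392.0, -488.0, -6.0], [391.0, -549.0, 4.0], [389.0, -615.0, 2.0], [386.0, -684.0, -4.0]]
293 [[371.0, -361.0, -2.0], [370.0, -423.0, -1.0], [368.0, -484.0, 4.0], [366.0, -550.0, -1.0], [364.0, -616.0, -3.0], [362.0, -680.0, 2.0]]
301 [[347.0, -360.0, -1.0], [345.0, -423.0, -3.0], [344.0, -485.0, -0.0], [341.0, -550.0, -5.0], [340.0, -612.0, 6.0], [337.0, -679.0, 3.0]]
309 [[323.0, -360.0, -6.0], [321.0, -421.0, -1.0], [319.0, -485.0, -4.0], [321.0, -521.0, 80.0], [326.0, -531.0, 215.0], [324.0, -587.0, 217.0]]
317 [[299.0, -359.0, -3.0], [297.0, -421.0, -3.0], [295.0, -484.0, -1.0], [299.0, -516.0, 92.0], [305.0, -530.0, 215.0], [302.0, -587.0, 216.0]]
325 [[275.0, -358.0, -2.0], [273.0, -421.0, -4.0], [270.0, -484.0, -3.0], [283.0, -486.0, 179.0], [284.0, -528.0, 219.0], [281.0, -585.0, 221.0]]
333 [[251.0, -357.0, 0.0], [249.0, -417.0, 7.0], [246.0, -484.0, -6.0], [252.0, -515.0, 90.0], [262.0, -529.0, 215.0], [259.0, -585.0, 220.0]]
341 [[226.0, -358.0, -3.0], [224.0, -419.0, -0.0], [222.0, -482.0, -0.0], [230.0, -513.0, 95.0], [241.0, -528.0, 216.0], [238.0, -585.0, 219.0]]
349 [[202.0, -357.0, -4.0], [200.0, -418.0, 2.0], [198.0, -480.0, 4.0], [206.0, -516.0, 87.0], [219.0, -528.0, 216.0], [216.0, -585.0, 217.0]]
```

View pics/w5.png

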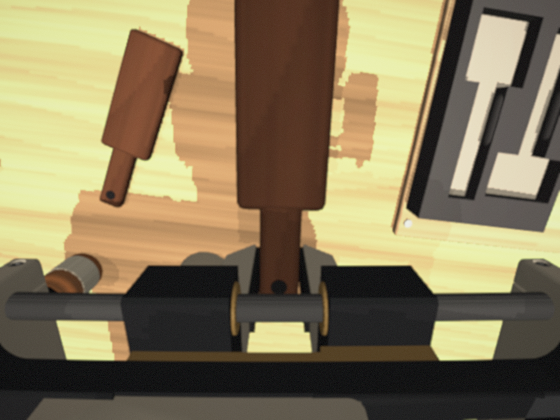

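View pics/s5.png

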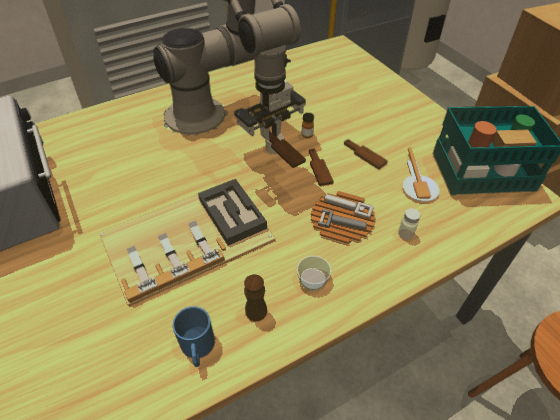

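View pics/t5.png

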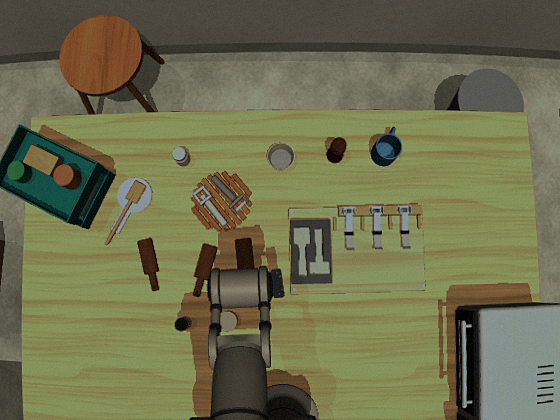

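```bash
cat >> h.py <<'E'
def heldpaddle(d):
    P=cloud(d); hsv=cv2.cvtColor(d['img'],cv2.COLOR_RGB2HSV)
    o=r.get_obs(); T=np.array(o['tcp_pos']); M=rot(o['eef_rot'])
    m=(hsv[:,:,0]<14)&(hsv[:,:,1]>90)&(d['img'].max(2)<165)
    Q=(P[m]-T); f=-M[:,2]; s=-M[:,1]; # forward, left
    X=Q@f;Y=Q@s;Z=Q[:,2]
    k=(abs(Z)<45)&(abs(Y)<45)&(X>5)&(X<190); X,Y,Z=X[k],Y[k],Z[k]
    for a in range(20,180,20):
        j=(X>a-6)&(X<a+6)
        if j.sum()>5: print('fwd',a,'y mid',round((Y[j].max()+Y[j].min())/2,1),'w',round(np.ptp(Y[j]),1),'top z rel tcp',round(np.median(Z[j]),1))
    print('nose fwd',round(X.max(),1))
E
python3 -c "
from h import *
heldpaddle(shot('wrist'))"
```

```text
fwd 20 y mid 0.5 w 20.9 top z rel tcp 4.6
fwd 40 y mid 0.2 w 44.1 top z rel tcp 4.4
fwd 60 y mid -0.3 w 44.4 top z rel tcp 4.3
fwd 80 y mid -0.7 w 44.4 top z rel tcp 4.2
fwd 100 y mid -1.5 w 44.7 top z rel tcp 3.9
fwd 120 y mid -1.9 w 45.2 top z rel tcp 3.7
nose fwd 127.6
```

>>> jog_arm([
  [0,-0.39,0,0,0,-0.33,-1],
  [0,-0.39,0,0,0,-0.32,-1],
  [0,-0.39,0,0,0,0,-1],
  [0,-0.39,0,0,0,0,-1],
  [-0.07,-0.39,0,0,0,0,-1],
  [-0.07,-0.39,0,0,0,0,-1],
  [-0.07,-0.39,0,0,0,0,-1],
  [-0.07,-0.39,0,0,0,0,-1],
])

```text
time: 6.85
tcp_pos: [353.3, -377.0, 139.9]
eef_rot: [2.202, 0.043, -2.206]
force: [1.1, 0.8, -0.8]
gripper_width: 0.234
```

```bash
python3 -c "
from h import *
st(); shot('wrist','w6')"
```

```text
t 6.85 tcp [ 353.3 -377.   139.9] jawyaw -177.9 toolx [-0.002  0.003 -1.   ] toolz [-1.   -0.04  0.  ] F [ 1.1  0.8 -0.8] g 21.5 q [-0.97  0.42  1.67  0.    1.06  0.57]
```

View pics/w6.png

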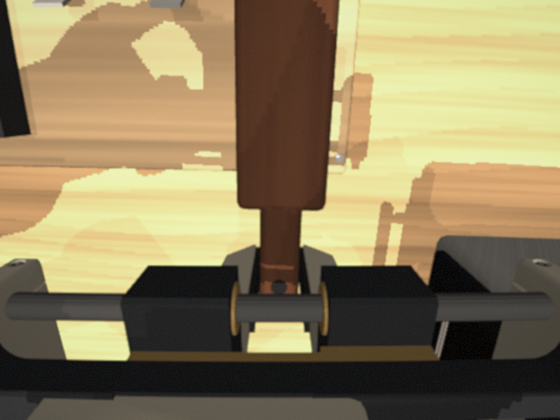

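>>> jog_arm([
  [0,0,-0.3,0,0,0,-1],
  [0,0,-0.3,0,0,0,-1],
  [0,0,-0.14,0,0,0,-1],
  [0,0,-0.04,0,0,0,-1],
  [0,0,0,0,0,0,-1],
])

```text
time: 7.52
tcp_pos: [354.3, -375.4, 24.2]
eef_rot: [2.202, 0.042, -2.204]
force: [0.1, -0.2, -1.6]
gripper_width: 0.23
```

```bash
python3 -c "
from h import *
st(); shot('wrist','w7'); shot('scene','s7')
im=cv2.imread('pics/s7.png')[160:320,60:320]; cv2.imwrite('pics/s7c.png',cv2.resize(im,None,fx=3,fy=3))"
```

```text
t 7.53 tcp [ 354.3 -375.4   24.2] jawyaw -177.87 toolx [-0.001  0.001 -1.   ] toolz [-1.   -0.04  0.  ] F [ 0.1 -0.2 -1.6] g 21.2 q [-0.96  0.58  1.78 -0.    0.78  0.57]
```

View pics/s7c.png

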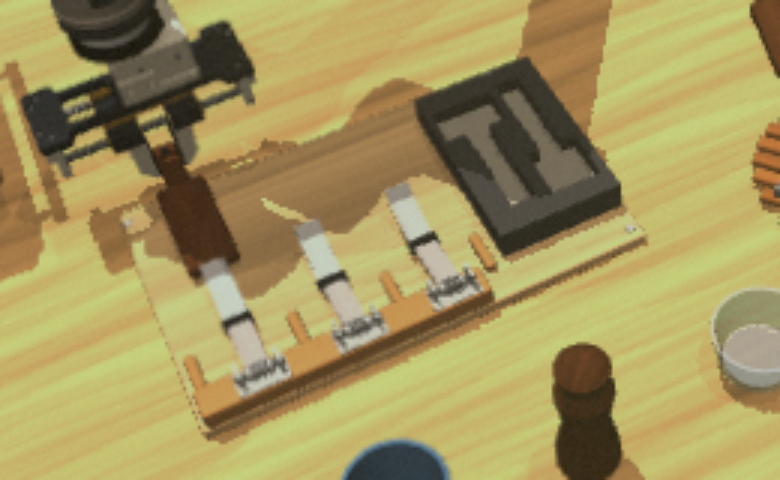

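View pics/w7.png

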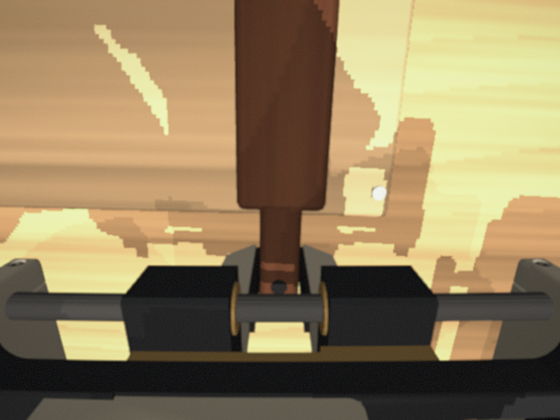

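>>> jog_arm([
  [0,0,-0.025,0,0,0,-1],
  [0.06,-0.003,0,0,0,0,-1],
  [0.09,0,0,0,0,0,-1],
  [0.09,0,0,0,0,0,-1],
  [0.09,0,0,0,0,0,-1],
  [0.09,0,0,0,0,0,-1],
  [0.09,0,0,0,0,0,-1],
  [0,0,0,0,0,0,-1],
])

```text
time: 8.62
tcp_pos: [432.9, -376.3, 21.0]
eef_rot: [2.204, 0.04, -2.199]
force: [3.6, 0.2, -2.3]
gripper_width: 0.231
```

```bash
python3 -c "
from h import *
st(); shot('wrist','w8'); shot('scene','s8')
im=cv2.imread('pics/s8.png')[160:320,60:320]; cv2.imwrite('pics/s8c.png',cv2.resize(im,None,fx=3,fy=3))"
```

```text
t 8.62 tcp [ 432.9 -376.3   21. ] jawyaw -177.83 toolx [ 0.002 -0.001 -1.   ] toolz [-1.   -0.04 -0.  ] F [ 3.6  0.2 -2.3] g 21.3 q [-0.85  0.66  1.62  0.    0.86  0.68]
```

View pics/s8c.png

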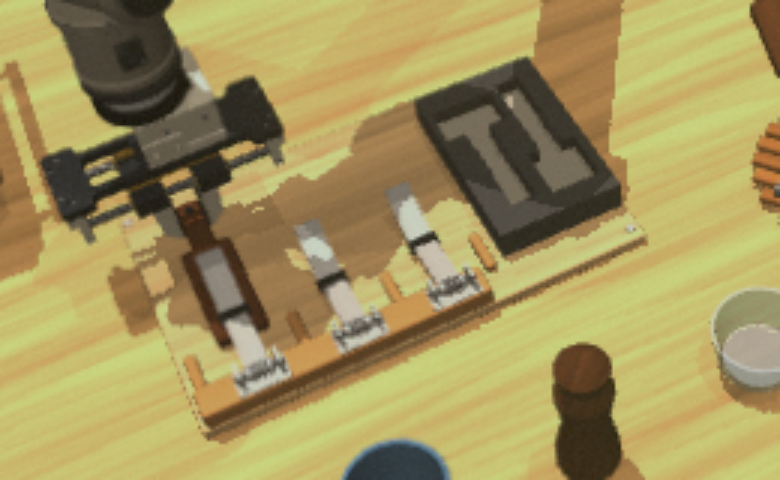

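View pics/w8.png

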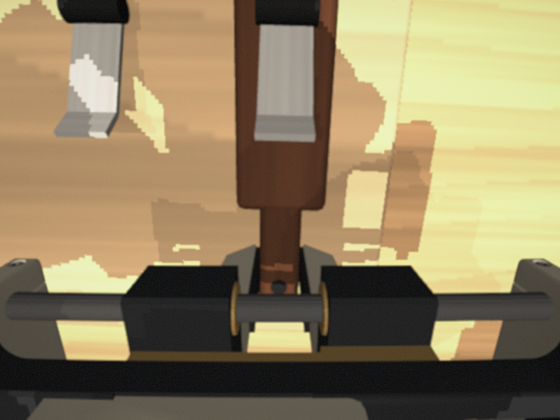

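>>> jog_arm([
  [0.06,0,0,0,0,0,-1],
  [0.06,0,0,0,0,0,-1],
  [0.06,0,0,0,0,0,-1],
  [0.03,0,0,0,0,0,-1],
  [0.02,0,0,0,0,0,-1],
  [0,0,0,0,0,0,-1],
])

```text
time: 9.48
tcp_pos: [466.1, -376.2, 21.0]
eef_rot: [2.204, 0.041, -2.201]
force: [-0.2, 0.6, -2.6]
gripper_width: 0.234
```

```bash
python3 -c "
from h import *
st(); shot('wrist','w9'); shot('scene','s9')
im=cv2.imread('pics/s9.png')[160:320,60:320]; cv2.imwrite('pics/s9c.png',cv2.resize(im,None,fx=3,fy=3))"
```

```text
t 9.47 tcp [ 466.1 -376.2   21. ] jawyaw -177.87 toolx [ 0.001 -0.    -1.   ] toolz [-1.   -0.04 -0.  ] F [-0.2  0.6 -2.6] g 21.5 q [-0.81  0.7   1.54  0.    0.9   0.73]
```

View pics/s9c.png

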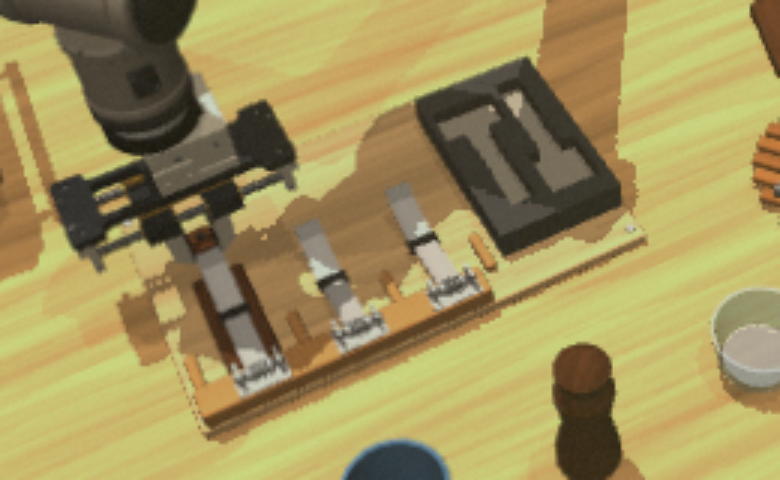

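>>> jog_arm([
  [0.02,0,0,0,0,0,-1],
  [0.02,0,0,0,0,0,-1],
  [0,0,0,0,0,0,-1],
])

```text
time: 9.95
tcp_pos: [471.2, -376.1, 20.8]
eef_rot: [2.202, 0.041, -2.203]
force: [-3.7, 1.1, -2.7]
gripper_width: 0.234
```

>>> jog_arm([
  [0.02,0,0,0,0,0,-1],
  [0.01,0,0,0,0,0,-1],
  [0,0,0,0,0,0,-1],
])

```text
time: 10.32
tcp_pos: [471.4, -375.6, 19.7]
eef_rot: [2.194, 0.045, -2.214]
force: [-18.5, -2.0, -0.7]
gripper_width: 0.232
```

```bash
python3 -c "
from h import *
st(); shot('wrist','w10')"
```

```text
t 10.32 tcp [ 471.4 -375.6   19.7] jawyaw -177.86 toolx [-0.009  0.003 -1.   ] toolz [-1.   -0.04  0.01] F [-18.5  -2.   -0.7] g 21.3 q [-0.8   0.71  1.52 -0.01  0.92  0.74]
```

View pics/w10.png

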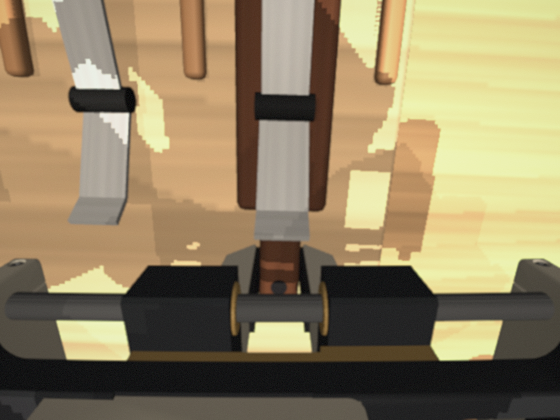

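Paddle one is home: −18 N at the stop, with the arm riding on the blade. I'll release and back off.

>>> jog_arm([
  [-0.02,0,0,0,0,0,-1],
  [0,0,0,0,0,0,0.1],
  [0,0,0,0,0,0,0.1],
  [0,0,0.02,0,0,0,0.1],
  [0,0,0.05,0,0,0,0.1],
  [-0.1,0,0.2,0,0,0,0.1],
  [-0.2,0,0.3,0,0,0,0.2],
  [-0.1,0.1,0.3,0,0,0,0.2],
])

```text
time: 11.38
tcp_pos: [411.9, -361.6, 153.2]
eef_rot: [2.203, 0.039, -2.203]
force: [0.4, -0.6, 0.3]
gripper_width: 0.593
```

```bash
python3 -c "
from h import *
st(); shot('wrist','w11'); paddles(shot('top','t11'))"
```

```text
t 11.38 tcp [ 411.9 -361.6  153.2] jawyaw -177.95 toolx [ 0.    -0.001 -1.   ] toolz [-1.   -0.04 -0.  ] F [ 0.4 -0.6  0.3] g 54.5 q [-0.86  0.45  1.57 -0.    1.12  0.67]
```

View pics/w11.png

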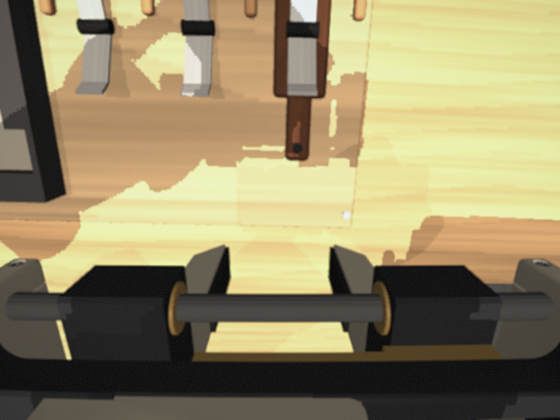

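View pics/t11.png

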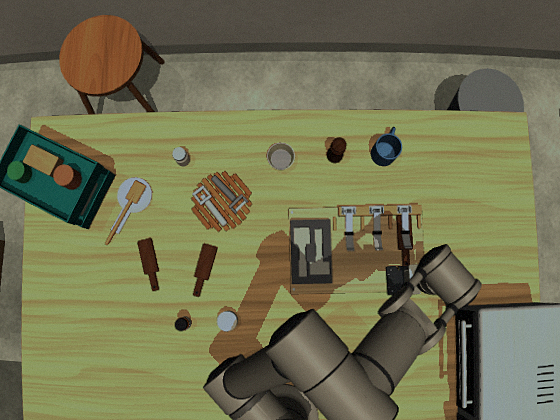

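>>> jog_arm([
  [0.02,0.3,0.27,0,0,0,0.2],
  [0.02,0.3,0.27,0,0,0,0.2],
  [0,0.41,0,0,0,0,0.2],
  [0,0.41,0,0,0,0,0.2],
  [0,0.41,0,0,0,-0.56,0.2],
  [0,0.41,0,0,0,-0.56,0.2],
  [0,0.41,0,0,0,-0.56,0.2],
  [0,0.41,0,0,0,-0.56,0.2],
])

```text
time: 12.48
tcp_pos: [418.9, 100.0, 232.7]
eef_rot: [-2.074, 0.29, 2.071]
force: [1.7, -0.5, 0.1]
gripper_width: 0.601
```

>>> jog_arm([
  [0,0.41,0,0,0,0,0.2],
  [0,0.41,0,0,0,0,0.2],
  [0,0.3,0,0,0,0,0.2],
  [0,0,0,0,0,0,0.2],
])

```text
time: 12.98
tcp_pos: [418.4, 268.7, 232.1]
eef_rot: [-2.076, 0.283, 2.076]
force: [-0.6, -0.4, -0.2]
gripper_width: 0.6
```

```bash
python3 -c "
from h import *
st(); d=shot('wrist','w12'); paddles(d)"
```

```text
t 12.97 tcp [418.4 268.7 232.1] jawyaw 164.47 toolx [-0.     0.001 -1.   ] toolz [-0.96  0.27  0.  ] F [-0.6 -0.4 -0.2] g 55.2 q [0.42 0.29 1.59 0.   1.27 2.26]
paddle px [300.68490375 130.91995947] [ 282   76   39  134 3948] mid [457.9 232.6] yaw -15.8 len 154.8 wb 42.3 wh 18.3 grip72 [388.6 252.3]
paddle px [160.39051193 156.79469311] [ 117  103   91  121 3731] mid [475.3 397.9] yaw 13.9 len 154.3 wb 44.2 wh 20.4 grip72 [405.4 380.7]
```

View pics/w12.png

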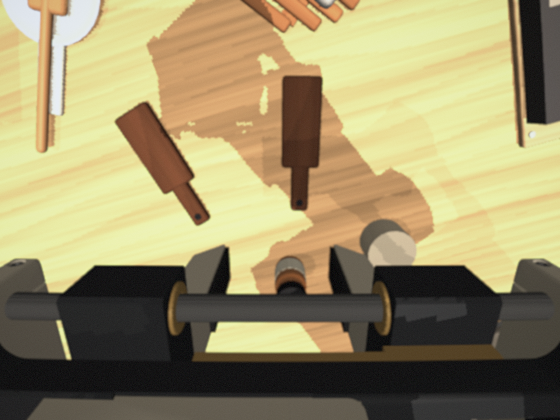

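>>> jog_arm([
  [-0.1,-0.055,-0.3,0,0,0,0.2],
  [-0.1,-0.055,-0.3,0,0,0,0.2],
  [0,0,-0.35,0,0,0,0.2],
  [0,0,-0.3,0,0,0,0.2],
  [0,0,-0.15,0,0,0,0.2],
  [0,0,0,0,0,0,0.2],
])

```text
time: 13.78
tcp_pos: [388.1, 247.9, 21.3]
eef_rot: [-2.071, 0.291, 2.077]
force: [-0.7, -0.1, 1.3]
gripper_width: 0.602
```

```bash
python3 -c "
from h import *
st(); d=shot('wrist','w13'); heldpaddle(d)"
```

```text
t 13.78 tcp [388.1 247.9  21.3] jawyaw 164.13 toolx [-0.003 -0.002 -1.   ] toolz [-0.96  0.27  0.  ] F [-0.7 -0.1  1.3] g 55.4 q [ 0.4   0.52  1.94 -0.    0.69  2.25]
fwd 20 y mid 3.6 w 20.5 top z rel tcp -10.7
fwd 40 y mid 3.2 w 44.6 top z rel tcp -10.8
fwd 60 y mid 3.4 w 44.6 top z rel tcp -10.6
fwd 80 y mid 3.4 w 44.9 top z rel tcp -10.5
fwd 100 y mid 3.5 w 45.0 top z rel tcp -10.6
fwd 120 y mid 3.5 w 44.4 top z rel tcp -10.6
nose fwd 129.7
```

View pics/w13.png

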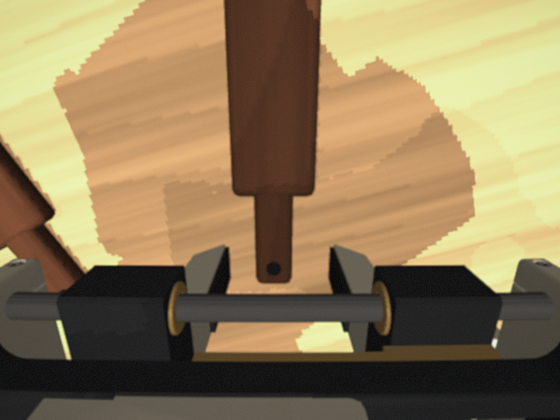

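>>> jog_arm([
  [0.015,0.02,-0.05,0,0,0,0.2],
  [0,0,-0.04,0,0,0,0.2],
  [0,0,0,0,0,0,-1],
  [0,0,0,0,0,0,-1],
  [0,0,0,0,0,0,-1],
  [0,0,0,0,0,0,-1],
  [0,0,0.1,0,0,0,-1],
  [0,0,0.2,0,0,0,-1],
])

```text
time: 14.82
tcp_pos: [390.2, 251.9, 53.5]
eef_rot: [-2.072, 0.29, 2.078]
force: [0.2, -0.2, -1.2]
gripper_width: 0.227
```

>>> jog_arm([
  [0.03,0,0.3,0,0,0,-1],
  [0.03,0,0.3,0,0,0,-1],
  [0,0,0,0,0,0,-1],
])

```text
time: 15.2
tcp_pos: [402.2, 253.2, 147.0]
eef_rot: [-2.079, 0.284, 2.066]
force: [-1.7, -0.4, -2.8]
gripper_width: 0.226
```

```bash
python3 -c "
from h import *
st(); d=shot('wrist','w14'); heldpaddle(d)"
```

```text
t 15.2 tcp [402.2 253.2 147. ] jawyaw 164.21 toolx [ 0.007  0.003 -1.   ] toolz [-0.96  0.27 -0.01] F [-1.7 -0.4 -2.8] g 20.8 q [ 0.4   0.33  1.78 -0.    1.02  2.25]
fwd 20 y mid 1.5 w 20.1 top z rel tcp 4.6
fwd 40 y mid 1.1 w 43.7 top z rel tcp 4.4
fwd 60 y mid 1.1 w 45.2 top z rel tcp 4.3
fwd 80 y mid 1.0 w 44.5 top z rel tcp 4.3
fwd 100 y mid 0.8 w 44.6 top z rel tcp 4.1
fwd 120 y mid 0.8 w 44.5 top z rel tcp 3.9
nose fwd 129.0
```

>>> jog_arm([
  [0,-0.404,0,0,0,0,-1],
  [0,-0.404,0,0,0,0,-1],
  [0,-0.404,0,0,0,0.53,-1],
  [0,-0.404,0,0,0,0.53,-1],
  [0,-0.404,0,0,0,0.53,-1],
  [0,-0.404,0,0,0,0.53,-1],
  [-0.08,-0.404,0,0,0,0,-1],
  [-0.08,-0.404,0,0,0,0,-1],
])

```text
time: 16.25
tcp_pos: [374.6, -233.6, 142.3]
eef_rot: [2.21, 0.025, -2.215]
force: [1.1, -0.2, -0.9]
gripper_width: 0.229
```

>>> jog_arm([
  [-0.08,-0.4,0,0,0,0,-1],
  [-0.06,0,-0.3,0,0,0,-1],
  [0,0,-0.3,0,0,0,-1],
  [0,0,-0.14,0,0,0,-1],
  [0,0,0,0,0,0,-1],
])

```text
time: 16.88
tcp_pos: [353.4, -290.6, 30.4]
eef_rot: [2.209, 0.028, -2.219]
force: [-1.8, 0.6, -1.6]
gripper_width: 0.228
```

```bash
python3 -c "
from h import *
st(); d=shot('wrist','w15'); heldpaddle(d)"
```

```text
t 16.88 tcp [ 353.4 -290.6   30.4] jawyaw -178.84 toolx [-0.005  0.005 -1.   ] toolz [-1.   -0.02  0.  ] F [-1.8  0.6 -1.6] g 21.0 q [-0.86  0.5   1.94 -0.    0.71  0.69]
fwd 20 y mid 1.5 w 20.9 top z rel tcp 0.9
fwd 40 y mid 1.4 w 44.6 top z rel tcp 0.5
fwd 60 y mid 1.2 w 44.5 top z rel tcp 0.3
fwd 80 y mid 0.8 w 44.6 top z rel tcp 0.0
fwd 100 y mid 0.7 w 44.7 top z rel tcp -0.5
fwd 120 y mid 0.6 w 44.7 top z rel tcp -0.7
nose fwd 127.1
```

View pics/w15.png

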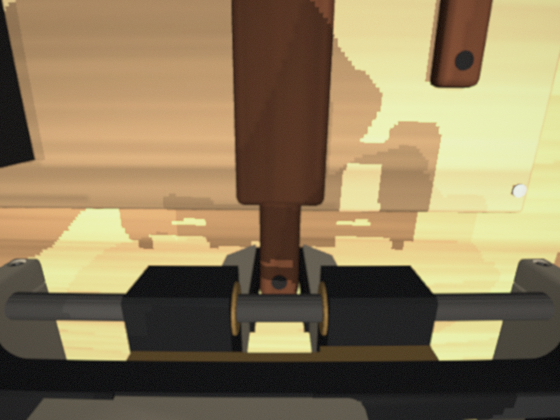

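>>> jog_arm([
  [0,-0.005,-0.06,0,0,0,-1],
  [0.06,0,-0.005,0,0,0,-1],
  [0.1,0,0,0,0,0,-1],
  [0.1,0,0,0,0,0,-1],
  [0.1,0,0,0,0,0,-1],
  [0.1,0,0,0,0,0,-1],
  [0.1,0.005,0,0,0,0,-1],
  [0.1,0.005,0,0,0,0,-1],
])

```text
time: 17.92
tcp_pos: [455.1, -291.5, 23.0]
eef_rot: [2.211, 0.023, -2.212]
force: [-3.4, -0.3, -2.0]
gripper_width: 0.231
```

```bash
python3 -c "
from h import *
st(); d=shot('wrist','w16')"
```

```text
t 17.93 tcp [ 455.1 -291.5   23. ] jawyaw -178.82 toolx [-0.  0. -1.] toolz [-1.   -0.02  0.  ] F [-3.4 -0.3 -2. ] g 21.3 q [-0.71  0.62  1.72 -0.    0.81  0.84]
```

View pics/w16.png

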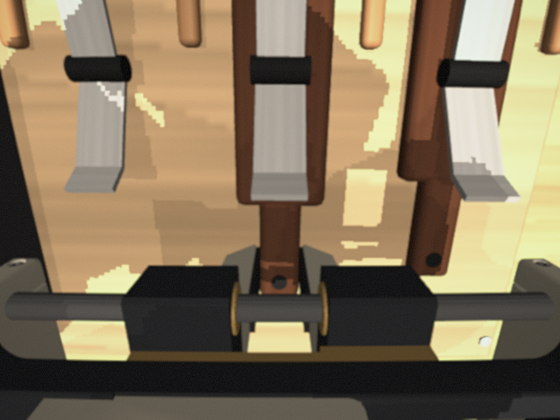

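>>> jog_arm([
  [0.06,0,-0.01,0,0,0,-1],
  [0.03,0,-0.005,0,0,0,-1],
  [0.02,0,0,0,0,0,-1],
  [0,0,0,0,0,0,-1],
])

```text
time: 18.48
tcp_pos: [468.5, -291.7, 21.1]
eef_rot: [2.207, 0.024, -2.216]
force: [-11.5, -0.4, 6.4]
gripper_width: 0.232
```

>>> jog_arm([
  [0.015,0,0,0,0,0,-1],
  [0,0,0,0,0,0,-1],
])

```text
time: 18.73
tcp_pos: [468.6, -291.6, 21.0]
eef_rot: [2.202, 0.026, -2.221]
force: [-20.3, -1.4, 10.0]
gripper_width: 0.23
```

>>> jog_arm([
  [-0.02,0,0,0,0,0,-1],
  [0,0,0,0,0,0,0],
  [0,0,0,0,0,0,0],
  [0,0,0.02,0,0,0,0],
  [0,0,0.05,0,0,0,0],
  [-0.1,0,0.2,0,0,0,0],
  [-0.2,0,0.3,0,0,0,0.2],
  [-0.1,0.1,0.3,0,0,0,0.2],
])

```text
time: 19.73
tcp_pos: [408.9, -277.0, 153.0]
eef_rot: [2.212, 0.021, -2.212]
force: [0.3, -0.3, 0.8]
gripper_width: 0.597
```

```bash
python3 -c "
from h import *
st(); shot('wrist','w17'); shot('top','t17')"
```

```text
t 19.73 tcp [ 408.9 -277.   153. ] jawyaw -178.9 toolx [ 0. -0. -1.] toolz [-1.   -0.02 -0.  ] F [ 0.3 -0.3  0.8] g 55.0 q [-0.75  0.36  1.72 -0.    1.06  0.8 ]
```

View pics/w17.png

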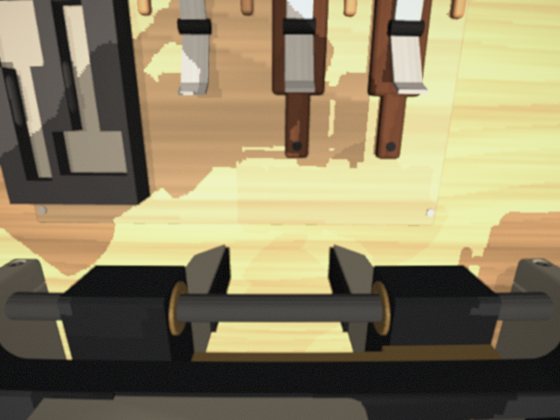

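View pics/t17.png

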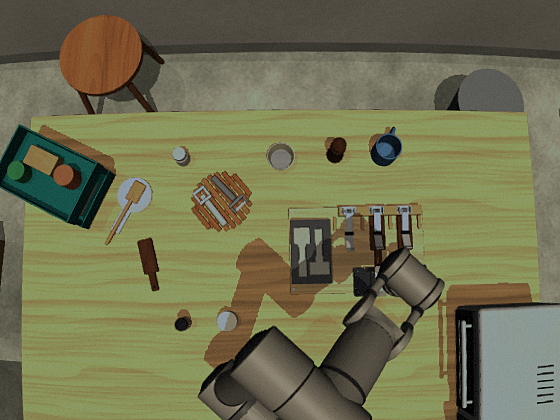

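>>> jog_arm([
  [0.02,0.3,0.27,0,0,0,0.2],
  [0.02,0.3,0.26,0,0,0,0.2],
  [0,0.41,0,0,0,0,0.2],
  [0,0.41,0,0,0,0,0.2],
  [0,0.41,0,0,0,0.53,0.2],
  [0,0.41,0,0,0,0.53,0.2],
  [0,0.41,0,0,0,0.53,0.2],
  [0,0.41,0,0,0,0,0.2],
])

```text
time: 20.82
tcp_pos: [415.8, 184.5, 230.9]
eef_rot: [2.093, 0.256, -2.091]
force: [1.3, -0.2, -0.6]
gripper_width: 0.603
```

>>> jog_arm([
  [0.03,0.41,0,0,0,0,0.2],
  [0.03,0.41,0,0,0,0,0.2],
  [0.03,0.41,0,0,0,0,0.2],
  [0,0.2,0,0,0,0,0.2],
  [0,0,0,0,0,0,0.2],
])

```text
time: 21.45
tcp_pos: [428.8, 398.8, 229.7]
eef_rot: [2.09, 0.258, -2.092]
force: [0.7, -0.6, 0.6]
gripper_width: 0.6
```

```bash
python3 -c "
from h import *
st(); d=shot('wrist','w18'); paddles(d)"
```

```text
t 21.45 tcp [428.8 398.8 229.7] jawyaw -165.92 toolx [-0.001 -0.    -1.   ] toolz [-0.97 -0.24  0.  ] F [ 0.7 -0.6  0.6] g 55.2 q [0.62 0.45 1.34 0.   1.35 1.94]
paddle px [287.4021164  132.59712774] [ 269   78   39  134 3969] mid [475.5 401.4] yaw 13.3 len 154.5 wb 42.9 wh 17.6 grip72 [405.4 384.9]
```

View pics/w18.png

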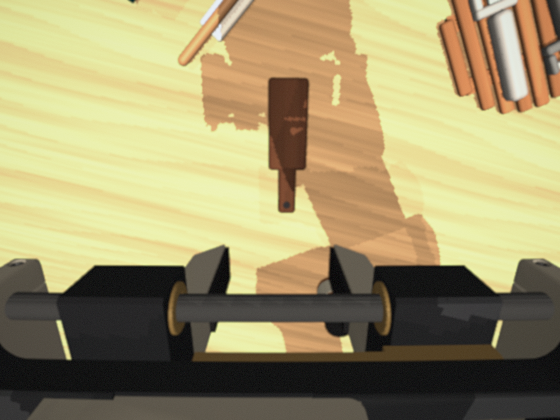

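>>> jog_arm([
  [-0.08,-0.045,-0.3,0,0,0,0.2],
  [-0.07,-0.045,-0.3,0,0,0,0.2],
  [0,0,-0.35,0,0,0,0.2],
  [0,0,-0.3,0,0,0,0.2],
  [0,0,-0.14,0,0,0,0.2],
  [0,0,0,0,0,0,0.2],
])

```text
time: 22.25
tcp_pos: [406.3, 381.5, 21.1]
eef_rot: [2.089, 0.251, -2.096]
force: [0.0, -0.5, 0.7]
gripper_width: 0.602
```

```bash
python3 -c "
from h import *
st(); d=shot('wrist','w19'); heldpaddle(d)"
```

```text
t 22.25 tcp [406.3 381.5  21.1] jawyaw -166.19 toolx [-0.003 -0.002 -1.   ] toolz [-0.97 -0.24  0.  ] F [ 0.  -0.5  0.7] g 55.4 q [ 0.62  0.64  1.66 -0.    0.84  1.95]
fwd 20 y mid 2.6 w 20.6 top z rel tcp -10.8
fwd 40 y mid 2.3 w 44.6 top z rel tcp -10.8
fwd 60 y mid 2.4 w 44.6 top z rel tcp -10.6
fwd 80 y mid 2.2 w 45.0 top z rel tcp -10.6
fwd 100 y mid 2.3 w 45.1 top z rel tcp -10.6
fwd 120 y mid 2.2 w 45.1 top z rel tcp -10.6
nose fwd 129.9
```

View pics/w19.png

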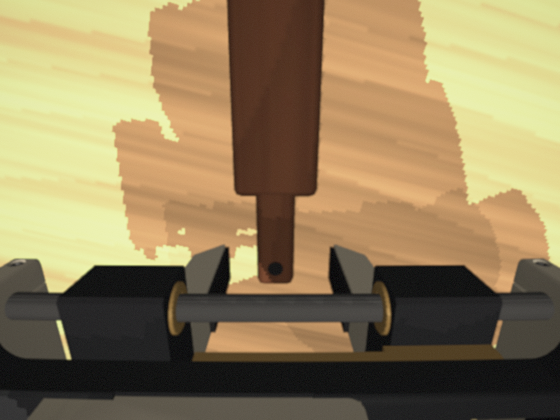

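>>> jog_arm([
  [0,0.015,-0.05,0,0,0,0.2],
  [0,0,-0.04,0,0,0,0.2],
  [0,0,0,0,0,0,-1],
  [0,0,0,0,0,0,-1],
  [0,0,0,0,0,0,-1],
  [0,0,0,0,0,0,-1],
  [0,0,0.1,0,0,0,-1],
  [0,0,0.2,0,0,0,-1],
])

```text
time: 23.3
tcp_pos: [406.2, 385.0, 54.2]
eef_rot: [2.09, 0.253, -2.095]
force: [-0.2, 0.8, -1.1]
gripper_width: 0.232
```

>>> jog_arm([
  [0,0,0.3,0,0,0,-1],
  [0,0,0.3,0,0,0,-1],
  [0,0,0,0,0,0,-1],
])

```text
time: 23.68
tcp_pos: [408.8, 386.9, 148.8]
eef_rot: [2.103, 0.26, -2.086]
force: [0.1, -0.2, -0.9]
gripper_width: 0.23
```

```bash
python3 -c "
from h import *
st(); d=shot('wrist','w20'); heldpaddle(d)"
```

```text
t 23.68 tcp [408.8 386.9 148.8] jawyaw -166.11 toolx [ 0.007  0.005 -1.   ] toolz [-0.97 -0.24 -0.01] F [ 0.1 -0.2 -0.9] g 21.2 q [ 0.62  0.48  1.54 -0.    1.12  1.95]
fwd 20 y mid 1.4 w 19.6 top z rel tcp 5.0
fwd 40 y mid 0.4 w 44.2 top z rel tcp 4.9
fwd 60 y mid 0.6 w 44.3 top z rel tcp 5.0
fwd 80 y mid 0.5 w 44.8 top z rel tcp 5.1
fwd 100 y mid 0.3 w 44.7 top z rel tcp 4.9
fwd 120 y mid -0.0 w 45.0 top z rel tcp 4.9
nose fwd 129.3
```

>>> jog_arm([
  [0,-0.396,0,0,0,0,-1],
  [0,-0.396,0,0,0,0,-1],
  [0,-0.396,0,0,0,-0.53,-1],
  [0,-0.396,0,0,0,-0.53,-1],
  [0,-0.396,0,0,0,-0.53,-1],
  [0,-0.396,0,0,0,0,-1],
  [0,-0.396,0,0,0,0,-1],
  [0,-0.396,0,0,0,0,-1],
])

```text
time: 24.72
tcp_pos: [405.8, -91.3, 143.3]
eef_rot: [2.21, 0.023, -2.213]
force: [1.2, -0.5, -1.0]
gripper_width: 0.23
```

>>> jog_arm([
  [-0.1,-0.396,0,0,0,0,-1],
  [-0.1,-0.39,0,0,0,0,-1],
  [-0.1,0,-0.2,0,0,0,-1],
  [-0.08,0,-0.3,0,0,0,-1],
  [0,0,-0.25,0,0,0,-1],
  [0,0,0,0,0,0,-1],
])

```text
time: 25.48
tcp_pos: [347.7, -205.9, 29.3]
eef_rot: [2.207, 0.028, -2.22]
force: [-0.2, 0.5, -0.6]
gripper_width: 0.23
```

```bash
python3 -c "
from h import *
st(); d=shot('wrist','w21'); heldpaddle(d)"
```

```text
t 25.48 tcp [ 347.7 -205.9   29.3] jawyaw -178.86 toolx [-0.006  0.005 -1.   ] toolz [-1.   -0.02  0.01] F [-0.2  0.5 -0.6] g 21.1 q [-0.72  0.44  2.08 -0.    0.64  0.83]
fwd 20 y mid 1.7 w 20.7 top z rel tcp 0.8
fwd 40 y mid 1.3 w 44.8 top z rel tcp 0.5
fwd 60 y mid 1.2 w 44.5 top z rel tcp 0.2
fwd 80 y mid 0.9 w 44.7 top z rel tcp -0.0
fwd 100 y mid 0.6 w 44.9 top z rel tcp -0.3
fwd 120 y mid 0.6 w 45.0 top z rel tcp -0.7
nose fwd 126.6
```

View pics/w21.png

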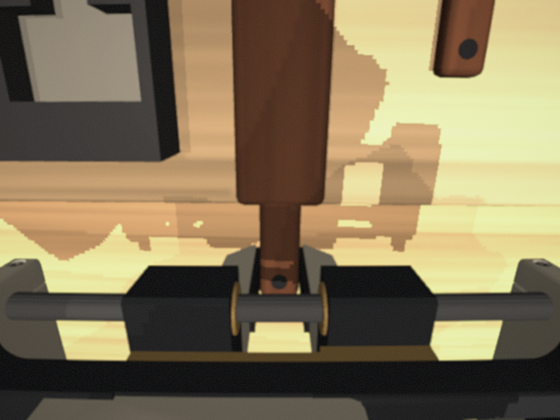

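>>> jog_arm([
  [0,0,-0.06,0,0,0,-1],
  [0.08,0,-0.005,0,0,0,-1],
  [0.1,0,0,0,0,0,-1],
  [0.1,0,0,0,0,0,-1],
  [0.1,0,0,0,0,0,-1],
  [0.1,0,0,0,0,0,-1],
  [0.1,0.005,0,0,0,0,-1],
  [0.1,0,-0.01,0,0,0,-1],
])

```text
time: 26.52
tcp_pos: [450.5, -206.3, 20.8]
eef_rot: [2.205, 0.026, -2.217]
force: [-26.7, -1.2, 35.2]
gripper_width: 0.234
```

```bash
python3 -c "
from h import *
st(); d=shot('wrist','w22')"
```

```text
t 26.52 tcp [ 450.5 -206.3   20.8] jawyaw -178.74 toolx [-0.006  0.001 -1.   ] toolz [-1.   -0.02  0.01] F [-26.7  -1.2  35.2] g 21.5 q [-0.58  0.56  1.84 -0.    0.74  0.97]
```

View pics/w22.png

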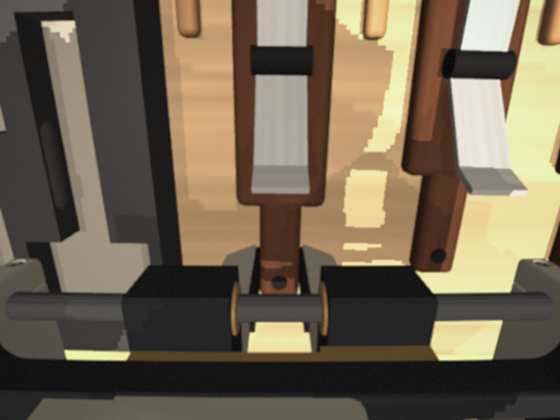

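Fz is +35 N, which means the paddle is pressed into the floor. I'll ease up a little.

>>> jog_arm([
  [0,0,0.015,0,0,0,-1],
  [0,0,0,0,0,0,-1],
])

```text
time: 26.82
tcp_pos: [452.9, -206.9, 22.6]
eef_rot: [2.213, 0.022, -2.209]
force: [0.4, 0.3, -1.5]
gripper_width: 0.233
```

>>> jog_arm([
  [0.06,0,-0.003,0,0,0,-1],
  [0.03,0,0,0,0,0,-1],
  [0,0,0,0,0,0,-1],
])

```text
time: 27.2
tcp_pos: [466.5, -207.1, 22.0]
eef_rot: [2.213, 0.022, -2.209]
force: [0.7, 0.5, -1.6]
gripper_width: 0.231
```

>>> jog_arm([
  [0.02,0,0,0,0,0,-1],
  [0.015,0,0,0,0,0,-1],
  [0,0,0,0,0,0,-1],
])

```text
time: 27.58
tcp_pos: [467.3, -206.2, 21.1]
eef_rot: [2.204, 0.025, -2.22]
force: [-11.4, -2.1, 0.2]
gripper_width: 0.229
```

>>> jog_arm([
  [0.015,0,0,0,0,0,-1],
  [0,0,0,0,0,0,-1],
  [-0.02,0,0,0,0,0,-1],
  [0,0,0,0,0,0,0],
  [0,0,0,0,0,0,0],
  [0,0,0.02,0,0,0,0],
  [0,0,0.05,0,0,0,0],
  [-0.1,0,0.2,0,0,0,0],
])

```text
time: 28.58
tcp_pos: [454.8, -206.5, 62.3]
eef_rot: [2.21, 0.024, -2.213]
force: [-0.5, -0.5, 0.1]
gripper_width: 0.501
```

>>> jog_arm([
  [-0.1,0,0.35,0,0,0,0.2],
  [0,0,0.4,0,0,0,0.2],
  [0.1,0,0.4,0,0,0,0.2],
  [0.3,0.1,0.25,0,0,0,0.2],
  [0.3,0.1,0.05,0,0,0,0.2],
  [0,0,0,0,0,0,0.2],
])

```text
time: 29.32
tcp_pos: [547.2, -175.6, 280.8]
eef_rot: [2.212, 0.025, -2.207]
force: [-0.6, 0.1, -0.7]
gripper_width: 0.6
```

```bash
python3 -c "
from h import *
st(); d=shot('wrist','w23'); P=cloud(d); np.savez('w2.npz',P=P,img=d['img']); shot('scene','s23')
im=cv2.imread('pics/s23.png')[160:320,60:320]; cv2.imwrite('pics/s23c.png',cv2.resize(im,None,fx=3,fy=3))"
```

```text
t 29.32 tcp [ 547.2 -175.6  280.8] jawyaw -178.67 toolx [ 0.002 -0.001 -1.   ] toolz [-1.   -0.02 -0.  ] F [-0.6  0.1 -0.7] g 55.2 q [-0.44  0.4   1.29  0.    1.45  1.1 ]
```

View pics/w23.png

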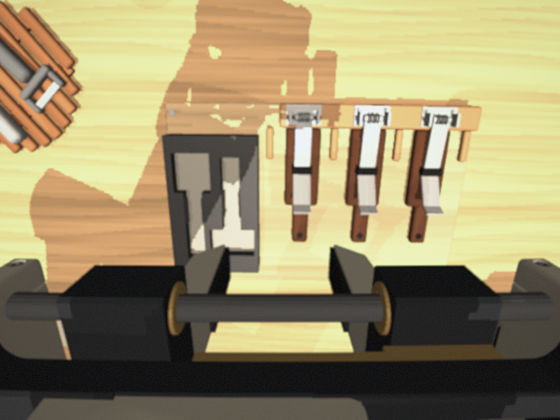

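View pics/s23c.png

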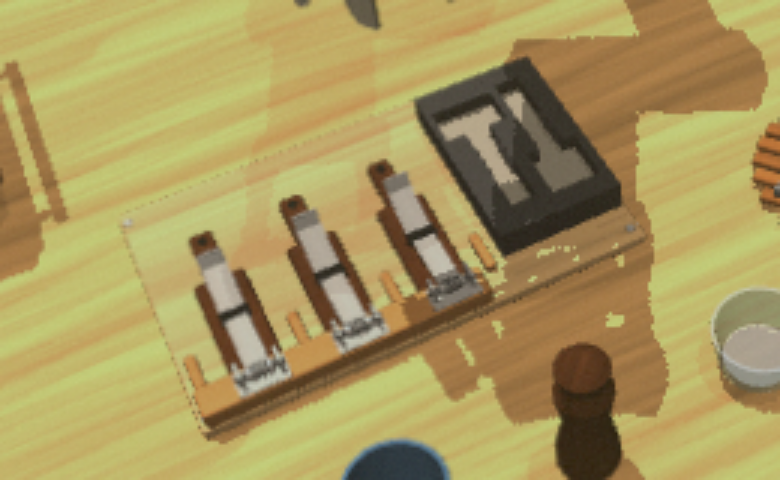

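All three paddles sit under their arms, and the handle ends line up at row ≈240. Next I'll look straight down on the foam pockets.

>>> jog_arm([
  [-0.36,0.2,0,0,0,0,0.2],
  [-0.36,0.2,0,0,0,0,0.2],
  [-0.05,0.18,0,0,0,0,0.2],
  [0,0,0,0,0,0,0.2],
  [0,0,0,0,0,0,0.2],
])

```text
time: 30.05
tcp_pos: [429.4, -90.7, 280.2]
eef_rot: [2.212, 0.021, -2.211]
force: [-0.4, -0.6, 0.0]
gripper_width: 0.6
```

```bash
cat > foam.py <<'E'
from h import *
np.set_printoptions(precision=1,suppress=True)
st(); d=shot('wrist','foam1'); P=cloud(d); im=d['img']; print(d['xyz'])
reg=np.zeros(P.shape[:2],bool)
X,Y,Z=P[:,:,0],P[:,:,1],P[:,:,2]
reg=(X>390)&(X<610)&(Y>-165)&(Y<-15)
top=reg&(Z>35)
t8=cv2.morphologyEx(top.astype(np.uint8),cv2.MORPH_OPEN,np.ones((3,3)))
v,u=np.nonzero(t8); W=onz(d,np.c_[u,v],42)[:,:2].astype(np.float32); print('foam top rect',cv2.minAreaRect(W), 'z',np.median(P[t8>0][:,2]))
fl=reg&(Z>17)&(Z<31)
f8=cv2.morphologyEx(fl.astype(np.uint8),cv2.MORPH_OPEN,np.ones((3,3)))
n,l,s,c=cv2.connectedComponentsWithStats(f8)
for i in range(1,n):
    if s[i,4]<200: continue
    v,u=np.nonzero(l==i)
    Q=P[l==i]; print(s[i],'z',np.median(Q[:,2]),'floor rect',cv2.minAreaRect(Q[:,:2].astype(np.float32)))
    # profile of width along x
    for x in range(420,581,16):
        k=abs(Q[:,0]-x)<4
        if k.sum()>3: print('   x',x,'ymin %.1f ymax %.1f'%(np.percentile(Q[k,1],1),np.percentile(Q[k,1],99)))
    print('   xmin %.1f xmax %.1f'%(Q[:,0].min(),Q[:,0].max()))
E
python3 foam.py
```

```text
t 30.05 tcp [429.4 -90.7 280.2] jawyaw -178.86 toolx [ 0. -0. -1.] toolz [-1. -0. -0.] F [-0.4 -0.6  0. ] g 55.2 q [-0.4  0.1  1.6 -0.   1.4  1.2]
[512.5 -87.9 436.2]
foam top rect ((293.910400390625, -94.4847412109375), (600.7012329101562, 986.6357421875), 1.1087462902069092) z 367.8837682643933
[336  27  10  37 282] z 19.554241761478153 floor rect ((585.058837890625, -160.3682098388672), (9.216440200805664, 40.079402923583984), 89.94808197021484)
   x 564 ymin -164.1 ymax -156.7
   x 580 ymin -164.4 ymax -155.8
   xmin 565.0 xmax 605.1
[ 237   54   41  121 3101] z 24.49536942270049 floor rect ((499.5716552734375, -61.87895965576172), (145.66441345214844, 48.09028244018555), 1.0577118396759033)
   x 436 ymin -73.9 ymax -51.5
   x 452 ymin -73.8 ymax -50.6
   x 468 ymin -73.7 ymax -50.4
   x 484 ymin -71.0 ymax -53.0
   x 500 ymin -69.6 ymax -53.1
   x 516 ymin -73.1 ymax -49.7
   x 532 ymin -85.3 ymax -37.4
   x 548 ymin -85.0 ymax -37.6
   x 564 ymin -84.7 ymax -37.0
   xmin 426.6 xmax 572.2
[ 274   58   47  114 2773] z 24.47238166051767 floor rect ((500.513916015625, -111.60160827636719), (136.58035278320312, 58.81482696533203), 0.7997437119483948)
   x 436 ymin -141.3 ymax -83.2
   x 452 ymin -141.5 ymax -82.9
   x 468 ymin -141.3 ymax -82.8
   x 484 ymin -123.2 ymax -101.5
   x 500 ymin -120.0 ymax -102.2
   x 516 ymin -119.4 ymax -103.0
   x 532 ymin -122.5 ymax -100.0
   x 548 ymin -122.6 ymax -99.6
   x 564 ymin -122.2 ymax -99.1
   xmin 432.1 xmax 568.9
```

View pics/foam1.png

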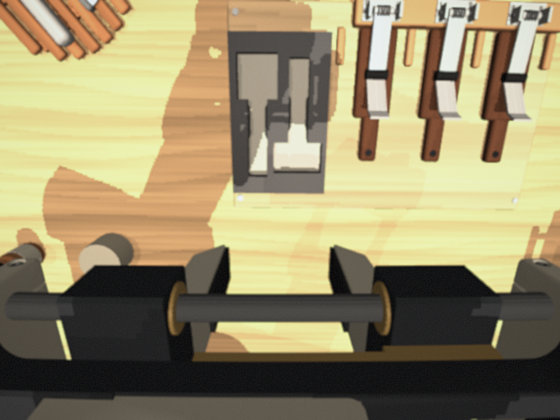

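>>> jog_arm([
  [0.15,0.36,0,0,0,0,0.2],
  [0.17,0.36,0,0,0,0,0.2],
  [0.17,0.36,0,0,0,0,0.2],
  [0.17,0.36,0,0,0,0,0.2],
  [0.17,0.35,0,0,0,0,0.2],
  [0,0,0,0,0,0,0.2],
  [0,0,0,0,0,0,0.2],
])

```text
time: 30.98
tcp_pos: [554.2, 177.9, 279.0]
eef_rot: [2.209, 0.021, -2.213]
force: [0.4, 0.1, 0.0]
gripper_width: 0.604
```

```bash
python3 -c "
from h import *
st(); d=shot('wrist','tr1'); np.savez('tr1.npz',P=cloud(d),img=d['img'])"
```

```text
t 30.98 tcp [554.2 177.9 279. ] jawyaw -178.85 toolx [-0.002 -0.001 -1.   ] toolz [-1.   -0.02  0.  ] F [0.4 0.1 0. ] g 55.5 q [ 0.18  0.42  1.26 -0.    1.46  1.73]
```

View pics/tr1.png

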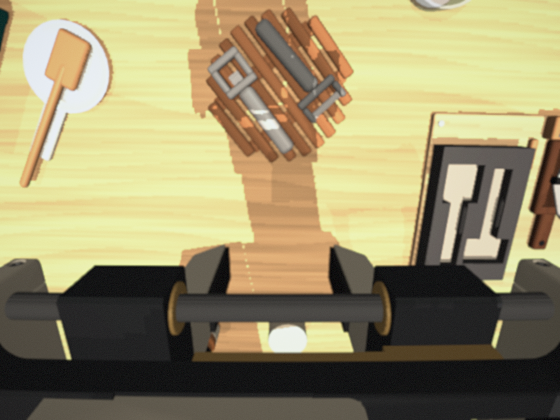

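```bash
cat >> h.py <<'E'
def tools(d):
    P=cloud(d); Z=P[:,:,2]
    m=((Z>19)&(Z<45)).astype(np.uint8); h=((Z>28)&(Z<45)).astype(np.uint8)
    n,l,s,c=cv2.connectedComponentsWithStats(m)
    for i in range(1,n):
        if s[i,4]<300 or s[i,4]>8000: continue
        Q=P[l==i]; k=Q[:,2]>28.5
        H=Q[k][:,:2]; 
        if k.sum()<80: continue
        mu=H.mean(0); w,V=np.linalg.eigh(np.cov((H-mu).T)); a=V[:,1]
        hd=Q[~k&(Q[:,2]>20)][:,:2].mean(0) if (~k).sum()>10 else mu
        if (hd-mu)@a<0:a=-a
        b=np.array([-a[1],a[0]]); t=(Q[:,:2]-mu)@a; e=(Q[:,:2]-mu)@b; th=(H-mu)@a; eh=(H-mu)@b
        L=np.percentile(t,99.7)-np.percentile(t,.3)
        mid=mu+a*(np.percentile(t,99.7)+np.percentile(t,.3))/2+b*(np.percentile(eh,99)+np.percentile(eh,1))/2
        print(s[i],'mid',np.round(mid,1),'yaw(head)',round(np.degrees(np.arctan2(a[1],a[0])),1),'len',round(L,1),'handle w',round(np.ptp(eh),1),'headw',round(np.ptp(e[t>np.percentile(t,75)]),1),'handle len',round(np.ptp(th),1),'ztop',round(np.median(Q[k][:,2]),1), 'handle centre',np.round(mu,1))
E
python3 -c "
from h import *
d=shot('wrist'); tools(d)"
```

```text
[416   0  54  11 308] mid [751.7  -1.8] yaw(head) 92.3 len 51.0 handle w 12.7 headw 11.5 handle len 52.4 ztop 42.3 handle centre [ 7.505e+02 -7.000e-01]
[ 255   19   91  105 2339] mid [682.5 161.6] yaw(head) -137.2 len 127.2 handle w 19.8 headw 56.6 handle len 95.6 ztop 32.2 handle centre [694.8 173.4]
[ 207   47   86  106 2293] mid [638.3 209.8] yaw(head) 38.3 len 137.8 handle w 19.7 headw 44.1 handle len 92.4 ztop 32.3 handle centre [621.  195.9]
[ 529  116   31  134 2205] mid [ 543.  -194.5] yaw(head) -167.7 len 188.3 handle w 14.8 headw 32.6 handle len 123.6 ztop 31.9 handle centre [ 568.5 -188.5]
[ 268  322   39   30 1056] mid [302.2 160.6] yaw(head) 89.8 len 56.9 handle w 52.5 headw 47.9 handle len 58.2 ztop 42.8 handle centre [303.9 161. ]
```

>>> jog_arm([
  [0.13,0.045,0,0,0,0.93,-0.1],
  [0.13,0.045,0,0,0,0.93,-0.1],
  [0.13,0.045,-0.2,0,0,0.93,-0.1],
  [0.13,0.05,-0.3,0,0,0.93,-0.1],
  [0,0,-0.35,0,0,0.95,-0.1],
  [0,0,-0.3,0,0,0,-0.1],
  [0,0,-0.25,0,0,0,-0.1],
  [0,0,0,0,0,0,-0.1],
])

```text
time: 32.08
tcp_pos: [630.0, 204.5, 67.3]
eef_rot: [1.828, 0.64, -1.841]
force: [0.2, 0.1, 0.2]
gripper_width: 0.45
```

```bash
python3 -c "
from h import *
st(); d=shot('wrist','tr2'); tools(d)"
```

```text
t 32.08 tcp [630.  204.5  67.3] jawyaw -141.58 toolx [-0.006 -0.001 -1.   ] toolz [-0.78 -0.62  0.01] F [0.2 0.1 0.2] g 41.4 q [ 0.2   0.74  1.29 -0.    1.11  1.1 ]
[ 248  114   70  180 6864] mid [645.7 215.3] yaw(head) 37.6 len 120.1 handle w 19.0 headw 43.3 handle len 76.8 ztop 32.3 handle centre [629.2 202.7]
[ 354  114   64  151 5361] mid [691.9 170.9] yaw(head) -136.8 len 103.2 handle w 19.8 headw 44.1 handle len 95.9 ztop 32.4 handle centre [696.8 176.3]
```

View pics/tr2.png

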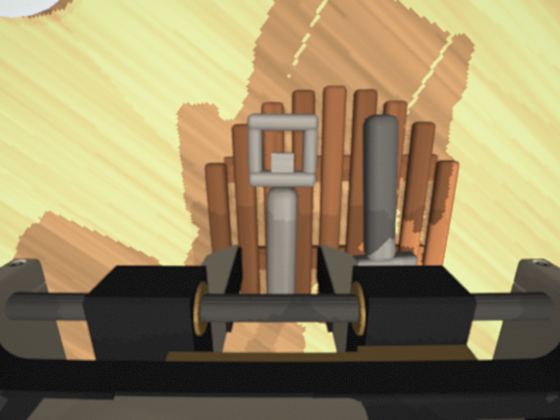

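>>> jog_arm([
  [0.01,0,-0.17,0,0,0,-0.1],
  [0,0,-0.1,0,0,0,-0.1],
  [0,0,0,0,0,0,-0.1],
  [0,0,0,0,0,0,-1],
  [0,0,0,0,0,0,-1],
  [0,0,0,0,0,0,-1],
  [0,0,0,0,0,0,-1],
])

```text
time: 33.0
tcp_pos: [633.9, 206.5, 30.4]
eef_rot: [1.835, 0.64, -1.832]
force: [-0.3, -0.5, 4.9]
gripper_width: 0.207
```

>>> jog_arm([
  [0,0,0.1,0,0,0,-1],
  [0,0,0.2,0,0,0,-1],
  [0,0,0.3,0,0,0,-1],
  [0,0,0.3,0,0,0,-1],
  [0,0,0,0,0,0,-1],
])

```text
time: 33.62
tcp_pos: [635.4, 207.0, 169.7]
eef_rot: [1.841, 0.64, -1.824]
force: [0.1, 1.2, -1.4]
gripper_width: 0.205
```

```bash
python3 -c "
from h import *
st(); d=shot('wrist','tr3')"
```

```text
t 33.62 tcp [635.4 207.  169.7] jawyaw -141.46 toolx [ 0.009  0.002 -1.   ] toolz [-0.78 -0.62 -0.01] F [ 0.1  1.2 -1.4] g 18.9 q [0.2  0.65 1.17 0.   1.31 1.1 ]
```

View pics/tr3.png

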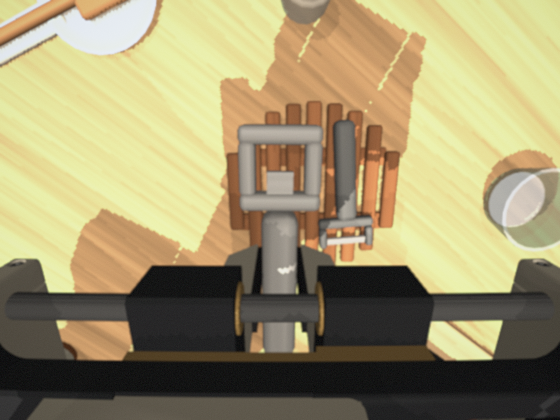

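```bash
cat >> h.py <<'E'
def heldtool(d,zmin=-25,ymax=34,show=True):
    P=cloud(d); o=r.get_obs(); T=np.array(o['tcp_pos']); M=rot(o['eef_rot'])
    Q=(P-T).reshape(-1,3); f=-M[:,2].copy(); f[2]=0; f/=np.linalg.norm(f); s=np.array([-f[1],f[0],0])
    vv=np.repeat(np.arange(P.shape[0]),P.shape[1])
    X,Y,Z=Q@f,Q@s,Q[:,2]
    k=(vv<235)&(Z>zmin)&(Z<25)&(abs(Y)<ymax)&(X>8)&(X<130); X,Y,Z=X[k],Y[k],Z[k]
    for a in range(12,120,8):
        j=(X>a-4)&(X<a+4)
        if j.sum()>8: print('fwd',a,'ymid %.1f w %.1f ztop %.1f zmed %.1f'%((np.percentile(Y[j],99)+np.percentile(Y[j],1))/2,np.percentile(Y[j],99)-np.percentile(Y[j],1),np.percentile(Z[j],95),np.median(Z[j])))
    print('fwd end',round(np.percentile(X,99.5),1))
E
python3 -c "
from h import *
st(); heldtool(shot('wrist'))"
```

```text
t 33.67 tcp [634.  206.7 166.7] jawyaw -141.46 toolx [ 0.004  0.001 -1.   ] toolz [-0.78 -0.62 -0.  ] F [ 1.5  0.6 -2. ] g 18.9 q [ 0.2   0.65  1.18 -0.    1.31  1.1 ]
fwd 20 ymid -0.3 w 19.5 ztop 5.2 zmed 3.8
fwd 28 ymid -0.3 w 35.8 ztop 4.4 zmed 0.7
fwd 36 ymid -0.1 w 41.7 ztop -2.5 zmed -3.7
fwd 44 ymid 0.0 w 42.3 ztop -2.9 zmed -4.2
fwd 52 ymid -0.0 w 42.6 ztop -2.7 zmed -4.1
fwd 60 ymid -0.1 w 43.2 ztop -2.6 zmed -3.8
fwd 68 ymid -0.2 w 42.1 ztop -2.3 zmed -3.5
fwd 76 ymid -0.3 w 41.3 ztop -2.5 zmed -3.9
fwd end 75.7
```

>>> jog_arm([
  [-0.156,-0.3,0,0,0,-0.94,-1],
  [-0.156,-0.3,0,0,0,-0.94,-1],
  [-0.156,-0.3,0,0,0,-0.94,-1],
  [-0.156,-0.3,0,0,0,-0.94,-1],
  [-0.156,-0.3,0,0,0,-0.95,-1],
  [-0.156,-0.29,0,0,0,0,-1],
  [0,0,-0.25,0,0,0,-1],
  [0,0,-0.2,0,0,0,-1],
])

```text
time: 34.72
tcp_pos: [491.2, -62.4, 94.7]
eef_rot: [2.212, 0.016, -2.219]
force: [0.9, 0.5, -1.1]
gripper_width: 0.208
```

>>> jog_arm([
  [0,0,0,0,0,0,-1],
])

```text
time: 34.85
tcp_pos: [490.2, -61.5, 94.0]
eef_rot: [2.206, 0.019, -2.224]
force: [0.4, 0.1, -0.9]
gripper_width: 0.207
```

```bash
python3 -c "
from h import *
st(); d=shot('wrist','op1'); heldtool(d,zmin=-17)"
```

```text
t 34.85 tcp [490.2 -61.5  94. ] jawyaw -179.17 toolx [-0.008  0.002 -1.   ] toolz [-1.   -0.01  0.01] F [ 0.4  0.1 -0.9] g 19.1 q [-0.28  0.44  1.78 -0.    0.93  1.28]
fwd 20 ymid 0.7 w 19.5 ztop 1.3 zmed -0.3
fwd 28 ymid 1.0 w 40.6 ztop -1.1 zmed -7.5
fwd 36 ymid 1.0 w 41.5 ztop -6.8 zmed -8.1
fwd 44 ymid 1.0 w 43.0 ztop -7.1 zmed -8.3
fwd 52 ymid 0.9 w 42.5 ztop -7.0 zmed -8.3
fwd 60 ymid 1.1 w 43.0 ztop -7.1 zmed -8.5
fwd 68 ymid 0.8 w 41.6 ztop -6.9 zmed -8.0
fwd 76 ymid 1.0 w 38.3 ztop -8.6 zmed -10.2
fwd end 72.6
```

View pics/op1.png

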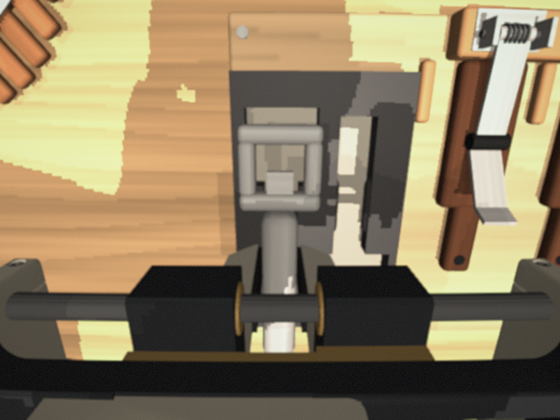

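```bash
cat >> h.py <<'E'
def pocketview(d):
    """world: pocket floor/foam edges seen, wrist cam"""
    P=cloud(d); X,Y,Z=P[:,:,0],P[:,:,1],P[:,:,2]
    f=(Z>17)&(Z<31)&(X>390)&(X<590)&(Y>-160)&(Y<-20)
    f=cv2.morphologyEx(f.astype(np.uint8),cv2.MORPH_OPEN,np.ones((3,3)))
    n,l,s,c=cv2.connectedComponentsWithStats(f)
    for i in range(1,n):
        if s[i,4]<60: continue
        Q=P[l==i]; print('floor',s[i],'x %.1f..%.1f y %.1f..%.1f'%(*np.percentile(Q[:,0],[.5,99.5]),*np.percentile(Q[:,1],[.5,99.5])))
        for x in range(430,581,10):
            k=abs(Q[:,0]-x)<3
            if k.sum()>3: print('   x',x,'y %.1f..%.1f'%tuple(np.percentile(Q[k,1],[1,99])))
    print('rowTCP',np.round(r.get_obs()['tcp_pos'],1))
E
python3 -c "
from h import *
st(); d=shot('wrist'); heldtool(d,zmin=-17); pocketview(d)"
```

```text
t 34.9 tcp [491.7 -61.7  95.7] jawyaw -179.15 toolx [-0.004  0.001 -1.   ] toolz [-1.   -0.01  0.  ] F [-0.1 -0.9 -1.7] g 19.3 q [-0.28  0.44  1.78 -0.    0.93  1.28]
fwd 20 ymid 0.6 w 19.5 ztop 2.0 zmed 0.4
fwd 28 ymid 0.9 w 40.6 ztop -0.2 zmed -6.8
fwd 36 ymid 1.0 w 41.6 ztop -6.0 zmed -7.4
fwd 44 ymid 1.0 w 43.0 ztop -6.3 zmed -7.7
fwd 52 ymid 0.9 w 42.5 ztop -6.2 zmed -7.6
fwd 60 ymid 0.9 w 42.9 ztop -6.3 zmed -7.6
fwd 68 ymid 0.7 w 41.6 ztop -6.0 zmed -7.2
fwd 76 ymid 0.9 w 39.4 ztop -7.3 zmed -8.8
fwd end 73.0
floor [414  87  10  38 248] x 564.3..589.4 y -160.0..-155.7
   x 570 y -159.6..-155.9
   x 580 y -159.9..-155.9
floor [246 111  71  14 973] x 562.5..571.8 y -84.5..-37.0
   x 560 y -76.1..-42.5
   x 570 y -84.5..-37.1
floor [ 331  119   53  146 4391] x 454.3..567.0 y -141.8..-101.9
   x 460 y -142.2..-103.5
   x 470 y -124.0..-102.7
   x 480 y -123.7..-102.8
   x 490 y -121.8..-104.4
   x 500 y -121.7..-104.0
   x 510 y -121.9..-103.8
   x 520 y -121.8..-103.0
   x 530 y -123.1..-101.8
   x 540 y -123.1..-101.9
   x 550 y -123.0..-101.7
   x 560 y -122.9..-101.8
   x 570 y -122.9..-110.4
floor [ 256  144   48   46 1516] x 517.1..549.0 y -77.8..-43.7
   x 520 y -77.9..-44.0
   x 530 y -77.6..-44.0
   x 540 y -77.2..-44.1
   x 550 y -75.5..-43.4
rowTCP [492.8 -61.9  96.8]
```

>>> jog_arm([
  [0.017,0,-0.12,0,0,0,-1],
  [0,0,-0.1,0,0,0,-1],
  [0,0,0,0,0,0,-1],
  [0,0,0,0,0,0,-1],
  [0,0,0,0,0,0,-1],
])

```text
time: 35.58
tcp_pos: [496.0, -62.2, 64.6]
eef_rot: [2.215, 0.016, -2.212]
force: [-0.1, -0.9, -1.6]
gripper_width: 0.212
```

```bash
python3 -c "
from h import *
st(); d=shot('wrist','op2'); heldtool(d,zmin=-12); pocketview(d)
im=cv2.imread('pics/op2.png')[60:300,180:400]; cv2.imwrite('pics/op2c.png',cv2.resize(im,None,fx=2.5,fy=2.5))"
```

```text
t 35.58 tcp [496.  -62.2  64.6] jawyaw -179.15 toolx [ 0.001 -0.    -1.   ] toolz [-1.   -0.01 -0.  ] F [-0.1 -0.9 -1.6] g 19.5 q [-0.28  0.49  1.8  -0.    0.85  1.28]
fwd 20 ymid 0.4 w 19.6 ztop 3.2 zmed 1.7
fwd 28 ymid 0.8 w 39.4 ztop 1.7 zmed -5.0
fwd 36 ymid 0.7 w 41.6 ztop -4.6 zmed -5.9
fwd 44 ymid 0.9 w 42.7 ztop -4.9 zmed -6.2
fwd 52 ymid 0.8 w 42.5 ztop -4.8 zmed -6.1
fwd 60 ymid 0.7 w 43.1 ztop -4.8 zmed -6.0
fwd 68 ymid 0.6 w 41.8 ztop -4.4 zmed -5.6
fwd 76 ymid 0.5 w 40.4 ztop -5.1 zmed -6.5
fwd end 74.2
floor [433  92  11  43 237] x 564.3..589.5 y -159.9..-156.3
   x 570 y -159.8..-156.4
   x 580 y -159.8..-157.0
floor [240 120  48   5 233] x 568.6..571.3 y -64.9..-36.9
   x 570 y -64.9..-36.9
floor [289 120  32   6 164] x 568.7..571.7 y -84.5..-66.1
   x 570 y -84.5..-66.1
floor [ 339  129   47  136 4373] x 475.5..566.5 y -123.5..-102.3
   x 480 y -123.8..-103.0
   x 490 y -122.0..-104.4
   x 500 y -122.0..-104.5
   x 510 y -121.9..-104.2
   x 520 y -122.3..-103.2
   x 530 y -123.3..-102.4
   x 540 y -123.2..-102.3
   x 550 y -123.2..-102.3
   x 560 y -123.0..-102.2
floor [ 256  144   48   46 1619] x 528.3..557.1 y -76.0..-46.5
   x 530 y -76.1..-46.6
   x 540 y -75.8..-46.6
   x 550 y -75.3..-46.7
   x 560 y -74.9..-60.0
rowTCP [495.9 -62.2  64.6]
```

View pics/op2c.png

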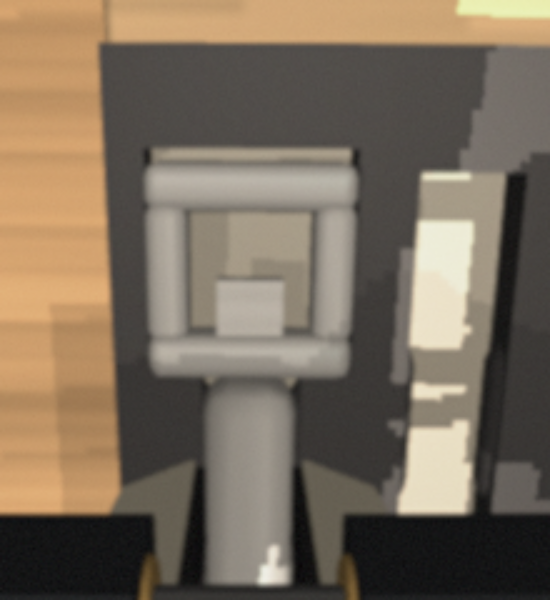

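>>> jog_arm([
  [-0.013,0.004,0,0,0,0,-1],
  [0,0,-0.05,0,0,0,-1],
  [0,0,-0.04,0,0,0,-1],
  [0,0,0,0,0,0,-1],
  [0,0,0,0,0,0,-1],
])

```text
time: 36.25
tcp_pos: [493.6, -61.7, 50.2]
eef_rot: [2.213, 0.016, -2.214]
force: [-0.2, -2.4, -2.9]
gripper_width: 0.209
```

```bash
python3 -c "
from h import *
st(); d=shot('wrist','op3'); heldtool(d,zmin=-12)
im=cv2.imread('pics/op3.png')[60:300,180:400]; cv2.imwrite('pics/op3c.png',cv2.resize(im,None,fx=2.5,fy=2.5))"
```

```text
t 36.25 tcp [493.6 -61.7  50.2] jawyaw -179.15 toolx [-0. -0. -1.] toolz [-1.   -0.01  0.  ] F [-0.2 -2.4 -2.9] g 19.2 q [-0.28  0.51  1.82 -0.    0.81  1.28]
fwd 12 ymid -0.9 w 65.8 ztop -9.4 zmed -10.6
fwd 20 ymid -0.5 w 65.3 ztop 2.5 zmed -10.1
fwd 28 ymid -0.7 w 65.5 ztop 1.1 zmed -9.1
fwd 36 ymid -0.7 w 65.2 ztop -4.9 zmed -6.6
fwd 44 ymid -0.8 w 65.6 ztop -5.2 zmed -7.1
fwd 52 ymid -0.6 w 65.7 ztop -5.2 zmed -8.1
fwd 60 ymid -0.7 w 65.9 ztop -5.0 zmed -9.2
fwd 68 ymid -0.6 w 65.5 ztop -4.7 zmed -6.3
fwd 76 ymid -0.6 w 65.8 ztop -5.7 zmed -9.9
fwd 84 ymid -0.7 w 65.2 ztop -9.2 zmed -10.3
fwd 92 ymid -0.7 w 65.4 ztop -9.2 zmed -10.3
fwd 100 ymid -0.7 w 65.4 ztop -9.3 zmed -10.3
fwd end 100.6
```

View pics/op3c.png

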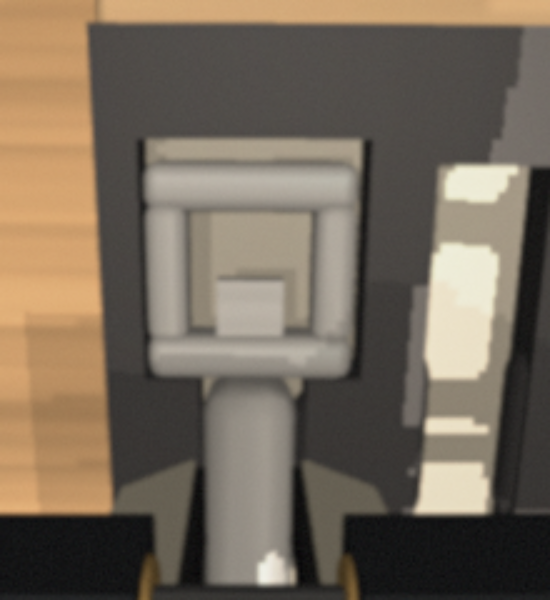

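>>> jog_arm([
  [0,-0.004,-0.015,0,0,0,-1],
  [0,0,-0.015,0,0,0,-1],
  [0,0,-0.015,0,0,0,-1],
  [0,0,0,0,0,0,-1],
  [0,0,0,0,0,0,-1],
])

```text
time: 36.92
tcp_pos: [493.6, -62.0, 43.5]
eef_rot: [2.214, 0.016, -2.214]
force: [1.0, -1.9, -4.0]
gripper_width: 0.206
```

```bash
python3 -c "
from h import *
st(); d=shot('wrist','op4'); heldtool(d,zmin=-15)"
```

```text
t 36.92 tcp [493.6 -62.   43.5] jawyaw -179.15 toolx [-0.  0. -1.] toolz [-1.   -0.01  0.  ] F [ 1.  -1.9 -4. ] g 19.0 q [-0.28  0.52  1.82 -0.    0.79  1.28]
fwd 12 ymid 1.1 w 40.6 ztop -5.0 zmed -7.8
fwd 20 ymid -0.4 w 66.0 ztop 2.5 zmed -3.5
fwd 28 ymid -0.4 w 65.8 ztop 1.0 zmed -4.0
fwd 36 ymid -0.5 w 65.7 ztop -3.1 zmed -5.6
fwd 44 ymid -0.5 w 66.0 ztop -3.0 zmed -5.6
fwd 52 ymid -0.4 w 66.0 ztop -3.0 zmed -5.3
fwd 60 ymid -0.5 w 66.3 ztop -2.8 zmed -4.9
fwd 68 ymid -0.4 w 65.7 ztop -2.9 zmed -5.2
fwd 76 ymid -0.5 w 66.0 ztop -2.6 zmed -4.1
fwd 84 ymid -0.4 w 65.7 ztop -2.5 zmed -3.6
fwd 92 ymid -0.5 w 65.8 ztop -2.5 zmed -3.6
fwd 100 ymid -0.3 w 65.8 ztop -2.6 zmed -3.7
fwd end 100.5
```

>>> jog_arm([
  [0,0,0.005,0,0,0,-0.2],
  [0,0,0,0,0,0,-0.2],
  [0,0,0.1,0,0,0,-0.2],
  [0,0,0.15,0,0,0,-0.2],
  [0,0,0,0,0,0,-1],
  [0,0,0,0,0,0,-1],
  [0,0,0,0,0,0,-1],
  [0,0,0,0,0,0,-1],
])

```text
time: 37.98
tcp_pos: [493.3, -62.0, 81.5]
eef_rot: [2.213, 0.017, -2.215]
force: [0.2, -0.1, 0.4]
gripper_width: 0.022
```

```bash
python3 -c "
from h import *
st(); d=shot('wrist','op5'); 
im=cv2.imread('pics/op5.png')[60:300,180:400]; cv2.imwrite('pics/op5c.png',cv2.resize(im,None,fx=2.5,fy=2.5))"
```

```text
t 37.98 tcp [493.3 -62.   81.5] jawyaw -179.15 toolx [-0.001  0.    -1.   ] toolz [-1.   -0.01  0.  ] F [ 0.2 -0.1  0.4] g 2.1 q [-0.28  0.46  1.79 -0.    0.89  1.28]
```

View pics/op5c.png

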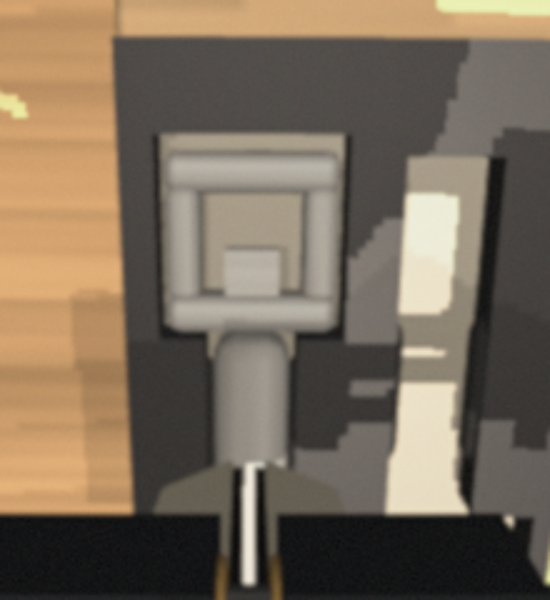

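>>> jog_arm([
  [0,0,-0.15,0,0,0,-1],
  [0,0,-0.05,0,0,0,-1],
  [0,0,-0.015,0,0,0,-1],
  [0,0,-0.015,0,0,0,-1],
  [0,0,0,0,0,0,-1],
])

```text
time: 38.65
tcp_pos: [493.9, -62.1, 47.8]
eef_rot: [2.215, 0.016, -2.213]
force: [0.3, 0.1, -0.9]
gripper_width: 0.004
```

>>> jog_arm([
  [0,0,-0.015,0,0,0,-1],
  [0,0,-0.015,0,0,0,-1],
  [0,0,0,0,0,0,-1],
])

```text
time: 39.02
tcp_pos: [494.1, -62.2, 46.1]
eef_rot: [2.216, 0.016, -2.211]
force: [-8.3, 2.3, 29.8]
gripper_width: 0.006
```

>>> jog_arm([
  [0,0,0.1,0,0,0,-1],
  [-0.1,-0.05,0.4,0,0,0,-0.1],
  [-0.2,-0.1,0.4,0,0,0,-0.1],
  [-0.1,0,0.4,0,0,0,-0.1],
  [0,0,0,0,0,0,-0.1],
  [0,0,0,0,0,0,-0.1],
])

```text
time: 39.78
tcp_pos: [436.1, -83.1, 232.3]
eef_rot: [2.214, 0.016, -2.214]
force: [0.1, -0.1, -1.3]
gripper_width: 0.44
```

```bash
cat >> h.py <<'E'
def seatcheck(d,mid,sgn):
    P=cloud(d).reshape(-1,3); u=np.array([np.cos(np.radians(.8)),np.sin(np.radians(.8))])*sgn; v=np.array([-u[1],u[0]])
    t=(P[:,:2]-mid)@u; e=(P[:,:2]-mid)@v
    foam=P[(abs(P[:,0]-500)<93)&(P[:,1]<-33)&(P[:,1]>-147)&(P[:,2]>36)&(P[:,2]<44)][:,2]
    print('foam z',round(np.median(foam),1))
    for a in range(-70,75,8):
        k=(abs(t-a)<4)&(abs(e)<34)&(P[:,2]>20)&(P[:,2]<70); 
        kk=k&(abs(e)<6)
        if kk.sum(): print(a,'z axis med %.1f'%np.median(P[kk,2]),'z p95 %.1f'%np.percentile(P[k&(abs(e)<24),2],95))
E
python3 -c "
from h import *
st(); d=shot('wrist','op6'); seatcheck(d,np.array([499.5,-61.9]),1)
im=cv2.imread('pics/op6.png')[0:240,150:430]; cv2.imwrite('pics/op6c.png',cv2.resize(im,None,fx=2.5,fy=2.5))"
```

```text
t 39.77 tcp [436.1 -83.1 232.3] jawyaw -179.15 toolx [ 0. -0. -1.] toolz [-1.   -0.01 -0.  ] F [ 0.1 -0.1 -1.3] g 40.5 q [-0.36  0.19  1.72 -0.    1.23  1.19]
foam z 40.0
-70 z axis med 40.4 z p95 42.7
-62 z axis med 43.8 z p95 44.4
-54 z axis med 43.5 z p95 44.4
-46 z axis med 43.9 z p95 44.3
-38 z axis med 43.8 z p95 44.4
-30 z axis med 43.6 z p95 44.3
-22 z axis med 43.6 z p95 44.3
-14 z axis med 43.8 z p95 44.5
-6 z axis med 44.0 z p95 44.6
2 z axis med 43.8 z p95 44.7
10 z axis med 43.8 z p95 44.5
18 z axis med 43.2 z p95 44.2
26 z axis med 35.8 z p95 37.4
34 z axis med 35.0 z p95 36.8
42 z axis med 35.0 z p95 36.9
50 z axis med 24.6 z p95 37.0
58 z axis med 25.9 z p95 37.0
66 z axis med 35.7 z p95 37.1
74 z axis med 39.1 z p95 41.3
```

View pics/op6c.png

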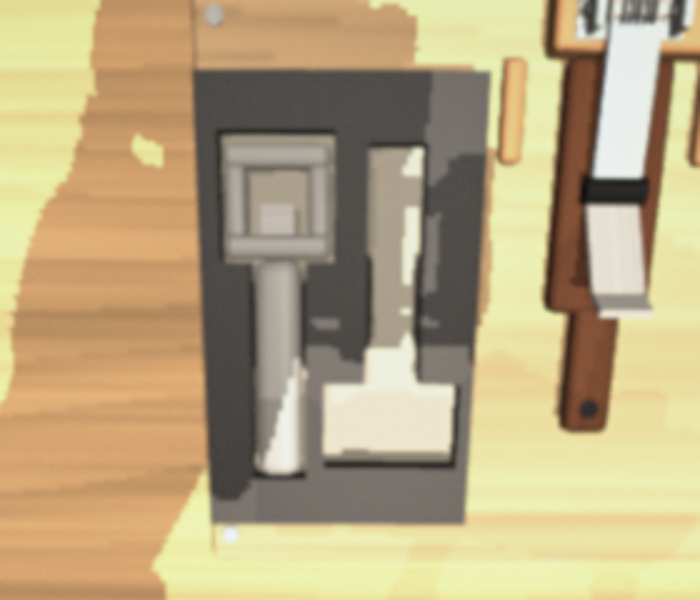

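>>> jog_arm([
  [0.24,0.24,0,0,0,0.88,-0.1],
  [0.24,0.24,0,0,0,0.88,-0.1],
  [0.24,0.24,0,0,0,0.88,-0.1],
  [0.24,0.24,0,0,0,0.88,-0.1],
  [0.24,0.24,0,0,0,0.88,-0.1],
  [0.24,0.24,-0.1,0,0,0.88,-0.1],
  [0.24,0.23,-0.2,0,0,0,-0.1],
  [0,0,0,0,0,0,-0.1],
])

```text
time: 40.83
tcp_pos: [687.0, 169.8, 178.1]
eef_rot: [1.769, 0.71, -1.793]
force: [-1.2, -0.7, -1.6]
gripper_width: 0.449
```

```bash
python3 -c "
from h import *
st(); d=shot('wrist','pe1'); tools(d)"
```

```text
t 40.83 tcp [687.  169.8 178.1] jawyaw -136.73 toolx [-0.013 -0.001 -1.   ] toolz [-0.73 -0.69  0.01] F [-1.2 -0.7 -1.6] g 41.3 q [0.13 0.73 0.99 0.   1.43 0.95]
[232   0  47  36 311] mid [783.8 287.6] yaw(head) 153.4 len 41.1 handle w 14.5 headw 14.4 handle len 41.1 ztop 37.3 handle centre [781.8 284.8]
[ 259  135   52  121 2753] mid [683.8 161.8] yaw(head) -136.5 len 126.8 handle w 19.3 headw 55.1 handle len 94.6 ztop 32.2 handle centre [696.9 174.2]
[ 426  196   89   80 3148] mid [789.   -0.8] yaw(head) -78.5 len 84.3 handle w 84.8 headw 51.3 handle len 86.2 ztop 39.2 handle centre [790.9  -7.5]
```

View pics/pe1.png

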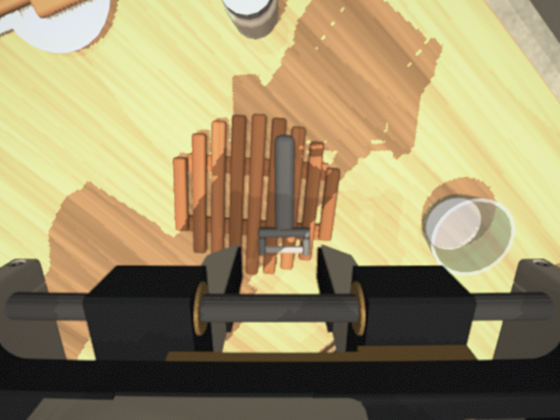

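>>> jog_arm([
  [0.015,-0.015,-0.3,0,0,0,-0.1],
  [0,0,-0.3,0,0,0,-0.1],
  [0,0,-0.2,0,0,0,-0.1],
  [0,0,0,0,0,0,-0.1],
  [0,0,0,0,0,0,-0.1],
])

```text
time: 41.5
tcp_pos: [691.5, 164.7, 69.9]
eef_rot: [1.785, 0.702, -1.779]
force: [0.2, -0.0, 1.6]
gripper_width: 0.449
```

```bash
python3 -c "
from h import *
st(); d=shot('wrist','pe2'); tools(d)"
```

```text
t 41.5 tcp [691.5 164.7  69.9] jawyaw -136.94 toolx [ 0.003  0.    -1.   ] toolz [-0.73 -0.68 -0.  ] F [ 0.2 -0.   1.6] g 41.3 q [ 0.13  0.82  1.13 -0.    1.2   0.95]
[ 240  151   73  143 4651] mid [692.5 170.3] yaw(head) -136.6 len 103.8 handle w 19.1 headw 53.4 handle len 96.3 ztop 32.3 handle centre [698.  175.3]
[ 476  236   84   57 1982] mid [790.4  34.2] yaw(head) 177.8 len 62.7 handle w 19.9 headw 19.0 handle len 61.8 ztop 37.6 handle centre [788.6  36.5]
```

View pics/pe2.png

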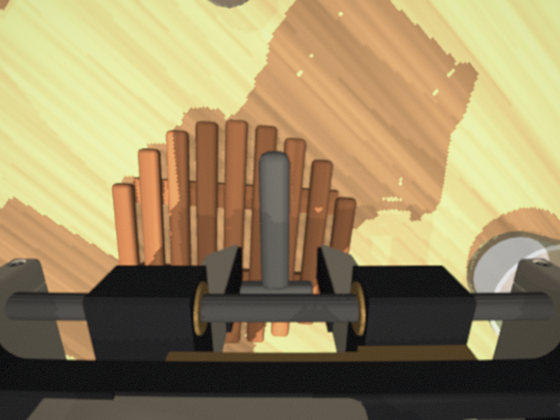

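>>> jog_arm([
  [-0.01,0.012,-0.17,0,0,0,-0.1],
  [0,0,-0.11,0,0,0,-0.1],
  [0,0,0,0,0,0,-0.1],
  [0,0,0,0,0,0,-1],
  [0,0,0,0,0,0,-1],
  [0,0,0,0,0,0,-1],
  [0,0,0,0,0,0,-1],
])

```text
time: 42.42
tcp_pos: [689.6, 166.8, 26.4]
eef_rot: [1.783, 0.703, -1.78]
force: [-0.9, 0.3, 3.6]
gripper_width: 0.211
```

>>> jog_arm([
  [0,0,0.1,0,0,0,-1],
  [0,0,0.2,0,0,0,-1],
  [0,0,0.3,0,0,0,-1],
  [0,0,0.3,0,0,0,-1],
  [0,0,0,0,0,0,-1],
  [0,0,0,0,0,0,-1],
])

```text
time: 43.18
tcp_pos: [688.5, 166.8, 160.2]
eef_rot: [1.781, 0.704, -1.783]
force: [-0.5, 0.2, -1.9]
gripper_width: 0.211
```

```bash
python3 -c "
from h import *
st(); d=shot('wrist','pe3'); heldtool(d)"
```

```text
t 43.17 tcp [688.5 166.8 160.2] jawyaw -136.91 toolx [-0.001 -0.    -1.   ] toolz [-0.73 -0.68  0.  ] F [-0.5  0.2 -1.9] g 19.4 q [ 0.13  0.74  1.02 -0.    1.38  0.95]
fwd 20 ymid 0.1 w 19.6 ztop 7.9 zmed 6.6
fwd 28 ymid 0.1 w 19.3 ztop 8.1 zmed 6.8
fwd 36 ymid 0.4 w 19.6 ztop 8.2 zmed 6.8
fwd 44 ymid 0.4 w 19.3 ztop 8.2 zmed 6.9
fwd 52 ymid 0.3 w 19.1 ztop 8.0 zmed 5.9
fwd 60 ymid 0.5 w 10.3 ztop 3.4 zmed 0.9
fwd end 56.8
```

View pics/pe3.png

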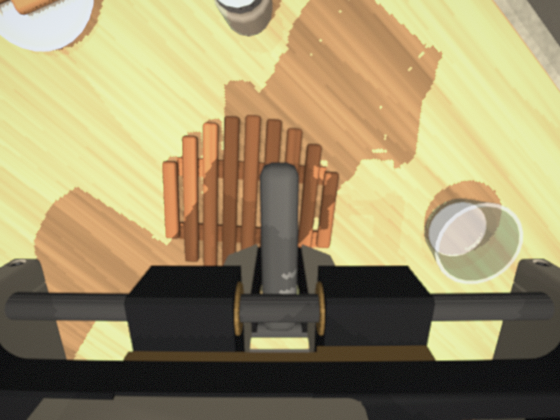

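>>> jog_arm([
  [-0.172,-0.265,0,0,0,-0.88,-1],
  [-0.172,-0.265,0,0,0,-0.88,-1],
  [-0.172,-0.265,0,0,0,-0.88,-1],
  [-0.172,-0.265,0,0,0,-0.88,-1],
  [-0.172,-0.265,0,0,0,-0.88,-1],
  [-0.172,-0.265,0,0,0,-0.88,-1],
  [-0.171,-0.265,0,0,0,0,-1],
  [0,0,-0.25,0,0,0,-1],
])

```text
time: 44.22
tcp_pos: [508.3, -114.3, 123.7]
eef_rot: [2.218, 0.01, -2.212]
force: [0.6, 0.0, -1.7]
gripper_width: 0.213
```

>>> jog_arm([
  [0,0,-0.2,0,0,0,-1],
  [0,0,0,0,0,0,-1],
  [0,0,0,0,0,0,-1],
  [0,0,0,0,0,0,-1],
])

```text
time: 44.72
tcp_pos: [509.4, -111.5, 94.1]
eef_rot: [2.215, 0.016, -2.211]
force: [-0.2, 0.5, -1.3]
gripper_width: 0.212
```

```bash
python3 -c "
from h import *
st(); d=shot('wrist','pe4'); heldtool(d,zmin=-17,ymax=20); pocketview(d)"
```

```text
t 44.73 tcp [ 509.4 -111.5   94.1] jawyaw -179.13 toolx [ 0.002 -0.001 -1.   ] toolz [-1.   -0.02 -0.  ] F [-0.2  0.5 -1.3] g 19.5 q [-0.36  0.48  1.71 -0.    0.95  1.19]
fwd 20 ymid 0.7 w 19.6 ztop 7.2 zmed 5.8
fwd 28 ymid 0.7 w 19.3 ztop 7.5 zmed 6.0
fwd 36 ymid 1.0 w 19.5 ztop 7.4 zmed 6.0
fwd 44 ymid 1.0 w 19.3 ztop 7.4 zmed 6.0
fwd 52 ymid 0.7 w 18.5 ztop 7.0 zmed 4.7
fwd end 55.9
floor [343 112   8  37 218] x 564.3..589.7 y -160.0..-155.8
   x 570 y -160.0..-156.1
   x 580 y -159.9..-156.2
floor [174 138  68   9 373] x 565.4..570.9 y -82.9..-36.5
   x 570 y -82.8..-36.6
floor [264 145  35  22 619] x 552.4..566.6 y -123.3..-99.2
   x 550 y -123.2..-120.8
   x 560 y -122.8..-99.2
floor [191 157  38  36 934] x 531.9..556.8 y -72.9..-47.6
   x 530 y -72.9..-48.0
   x 540 y -72.9..-47.8
   x 550 y -72.3..-47.6
   x 560 y -66.7..-48.5
rowTCP [ 509.3 -111.5   94.1]
```

View pics/pe4.png

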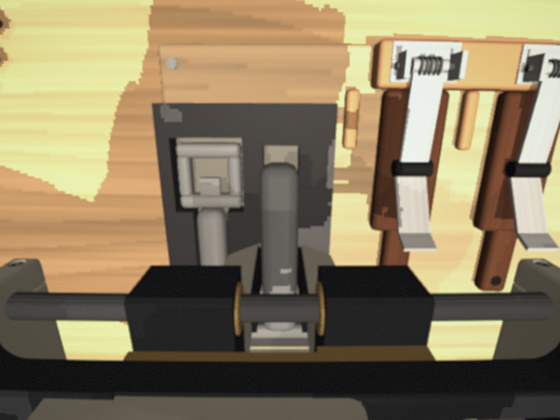

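>>> jog_arm([
  [-0.009,0,-0.12,0,0,0,-1],
  [0,0,-0.1,0,0,0,-1],
  [0,0,0,0,0,0,-1],
  [0,0,0,0,0,0,-1],
])

```text
time: 45.28
tcp_pos: [507.7, -111.5, 60.4]
eef_rot: [2.214, 0.016, -2.213]
force: [0.2, 0.3, -1.4]
gripper_width: 0.213
```

```bash
python3 -c "
from h import *
st(); d=shot('wrist','pe5'); heldtool(d,zmin=-10,ymax=20); pocketview(d)
im=cv2.imread('pics/pe5.png')[60:300,150:410]; cv2.imwrite('pics/pe5c.png',cv2.resize(im,None,fx=2.5,fy=2.5))"
```

```text
t 45.27 tcp [ 507.7 -111.5   60.4] jawyaw -179.15 toolx [ 0.001 -0.    -1.   ] toolz [-1.   -0.01 -0.  ] F [ 0.2  0.3 -1.4] g 19.6 q [-0.36  0.53  1.75 -0.    0.86  1.19]
fwd 20 ymid 0.7 w 19.6 ztop 7.1 zmed 5.5
fwd 28 ymid 0.8 w 19.3 ztop 7.1 zmed 5.8
fwd 36 ymid 1.0 w 19.5 ztop 7.1 zmed 5.7
fwd 44 ymid 1.0 w 19.3 ztop 7.1 zmed 5.7
fwd 52 ymid 0.8 w 18.5 ztop 6.6 zmed 4.4
fwd end 55.7
floor [354 110  10  43 300] x 564.3..589.6 y -160.0..-155.9
   x 570 y -159.8..-156.2
   x 580 y -160.0..-156.1
floor [154 141  81   9 468] x 565.9..570.5 y -82.5..-36.3
   x 570 y -82.4..-36.4
floor [261 149  41  27 612] x 550.9..566.3 y -123.3..-99.1
   x 550 y -123.3..-121.6
   x 560 y -122.7..-99.3
floor [ 176  163   45   42 1253] x 531.8..556.9 y -72.6..-47.3
   x 530 y -73.4..-47.4
   x 540 y -72.3..-47.6
   x 550 y -72.1..-47.4
   x 560 y -72.3..-65.8
rowTCP [ 507.8 -111.6   60.6]
```

View pics/pe5c.png

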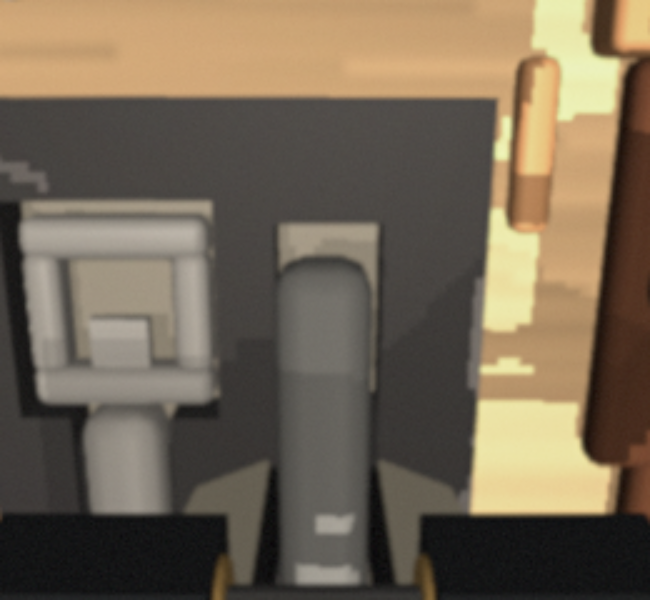

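>>> jog_arm([
  [0,-0.004,-0.04,0,0,0,-1],
  [0,0,-0.04,0,0,0,-1],
  [0,0,0,0,0,0,-1],
  [0,0,0,0,0,0,-1],
])

```text
time: 45.82
tcp_pos: [507.3, -112.1, 47.9]
eef_rot: [2.214, 0.016, -2.214]
force: [0.1, -2.1, -0.8]
gripper_width: 0.213
```

```bash
python3 -c "
from h import *
st(); d=shot('wrist','pe6'); heldtool(d,zmin=-2,ymax=20)
im=cv2.imread('pics/pe6.png')[60:300,150:410]; cv2.imwrite('pics/pe6c.png',cv2.resize(im,None,fx=2.5,fy=2.5))"
```

```text
t 45.83 tcp [ 507.3 -112.1   47.9] jawyaw -179.15 toolx [-0. -0. -1.] toolz [-1.   -0.01  0.  ] F [ 0.1 -2.1 -0.8] g 19.6 q [-0.36  0.55  1.76 -0.    0.84  1.19]
fwd 20 ymid 0.7 w 19.6 ztop 7.1 zmed 5.6
fwd 28 ymid 0.7 w 19.3 ztop 7.1 zmed 5.8
fwd 36 ymid 1.0 w 19.5 ztop 7.1 zmed 5.8
fwd 44 ymid 0.8 w 19.7 ztop 7.1 zmed 5.8
fwd 52 ymid 0.8 w 18.5 ztop 6.8 zmed 4.7
fwd end 55.7
```

View pics/pe6c.png

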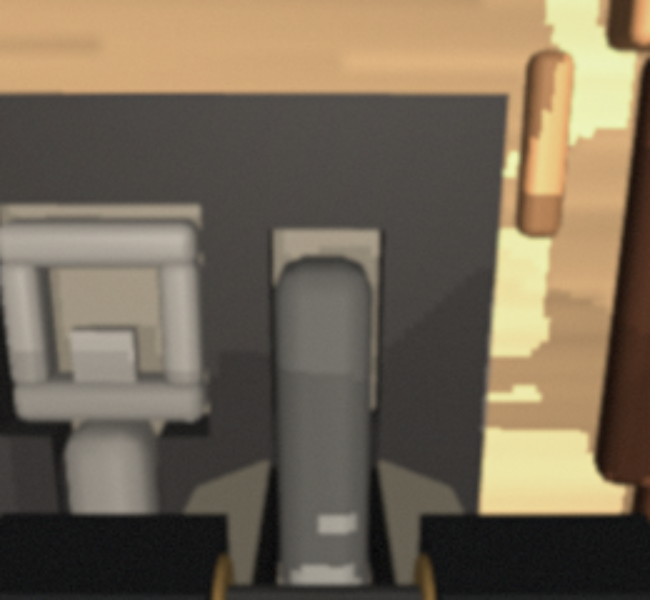

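>>> jog_arm([
  [0,-0.002,-0.015,0,0,0,-1],
  [0,0,-0.012,0,0,0,-1],
  [0,0,0,0,0,0,-1],
  [0,0,0,0,0,0,-1],
])

```text
time: 46.38
tcp_pos: [507.4, -112.3, 43.9]
eef_rot: [2.214, 0.016, -2.214]
force: [0.9, -0.9, -1.6]
gripper_width: 0.211
```

Now I'll release, rise, shut the fingers and press from above.

>>> jog_arm([
  [0,0,0.005,0,0,0,-0.2],
  [0,0,0,0,0,0,-0.2],
  [0,0,0.1,0,0,0,-0.2],
  [0,0,0.15,0,0,0,-0.2],
  [0,0,0,0,0,0,-1],
  [0,0,0,0,0,0,-1],
  [0,0,0,0,0,0,-1],
  [0,0,0,0,0,0,-1],
])

```text
time: 47.38
tcp_pos: [507.0, -112.2, 81.7]
eef_rot: [2.213, 0.017, -2.215]
force: [0.8, -0.4, -0.1]
gripper_width: 0.028
```

>>> jog_arm([
  [0,0,-0.15,0,0,0,-1],
  [0,0,-0.04,0,0,0,-1],
  [0,0,-0.015,0,0,0,-1],
  [0,0,0,0,0,0,-1],
])

```text
time: 47.88
tcp_pos: [507.5, -112.4, 51.7]
eef_rot: [2.214, 0.016, -2.213]
force: [0.1, -0.1, 1.4]
gripper_width: 0.003
```

>>> jog_arm([
  [0,0,-0.015,0,0,0,-1],
  [0,0,-0.015,0,0,0,-1],
  [0,0,-0.01,0,0,0,-1],
  [0,0,0,0,0,0,-1],
])

```text
time: 48.38
tcp_pos: [507.7, -112.4, 46.3]
eef_rot: [2.215, 0.016, -2.213]
force: [-1.3, 0.5, 7.2]
gripper_width: 0.005
```

>>> jog_arm([
  [0,0,-0.01,0,0,0,-1],
  [0,0,-0.01,0,0,0,-1],
  [0,0,0,0,0,0,-1],
])

```text
time: 48.75
tcp_pos: [507.8, -112.5, 46.0]
eef_rot: [2.216, 0.015, -2.211]
force: [-10.1, 3.1, 34.0]
gripper_width: 0.006
```

Seated: it bottoms out at z = 46 with 34 N. I'll back off and do the final checks.

>>> jog_arm([
  [0,0,0.1,0,0,0,-1],
  [-0.1,0,0.4,0,0,0,-0.1],
  [-0.25,0,0.3,0,0,0,-0.1],
  [-0.15,0,0.35,0,0,0,-0.1],
  [0,0,0,0,0,0,-0.1],
  [0,0,0,0,0,0,-0.1],
])

```text
time: 49.5
tcp_pos: [432.2, -112.2, 214.6]
eef_rot: [2.214, 0.016, -2.214]
force: [0.3, 0.4, -0.2]
gripper_width: 0.441
```

```bash
python3 -c "
from h import *
st(); d=shot('wrist','fin1'); print('opener');seatcheck(d,np.array([499.5,-61.9]),1);print('peeler'); seatcheck(d,np.array([500.5,-111.6]),-1)
shot('scene','finS'); shot('top','finT')
im=cv2.imread('pics/finS.png')[150:330,60:350]; cv2.imwrite('pics/finSc.png',cv2.resize(im,None,fx=2.7,fy=2.7))
P=cloud(d); hsv=cv2.cvtColor(d['img'],cv2.COLOR_RGB2HSV)
m=(hsv[:,:,0]<14)&(hsv[:,:,1]>90)&(d['img'].max(2)<165)&(P[:,:,0]<545)&(P[:,:,0]>400)&(P[:,:,1]<-170)
for y in (-205,-289.5,-374):
    k=m&(abs(P[:,:,1]-y)<30); Q=P[k]
    a=P[(abs(P[:,:,1]-y)<12)&(P[:,:,2]>50)&(P[:,:,0]<540)]
    print('lane y',y,'handle end x %.1f'%np.percentile(Q[:,0],.5),'y %.1f'%np.median(Q[Q[:,0]<480][:,1]),'z %.1f'%np.median(Q[:,2]),'toe z %.1f x %.1f'%(a[:,2].max(),a[:,0].min()) if len(a) else '')
"
```

```text
t 49.5 tcp [ 432.2 -112.2  214.6] jawyaw -179.16 toolx [-0. -0. -1.] toolz [-1.   -0.01  0.  ] F [ 0.3  0.4 -0.2] g 40.6 q [-0.43  0.21  1.74 -0.    1.19  1.13]
opener
foam z 40.0
-70 z axis med 40.5 z p95 42.7
-62 z axis med 43.7 z p95 44.4
-54 z axis med 43.7 z p95 44.5
-46 z axis med 43.8 z p95 44.3
-38 z axis med 43.6 z p95 44.4
-30 z axis med 43.7 z p95 44.3
-22 z axis med 44.1 z p95 45.0
-14 z axis med 43.8 z p95 44.7
-6 z axis med 43.8 z p95 44.5
2 z axis med 43.9 z p95 44.6
10 z axis med 43.8 z p95 44.6
18 z axis med 43.3 z p95 44.2
26 z axis med 35.9 z p95 37.5
34 z axis med 34.9 z p95 36.6
42 z axis med 34.7 z p95 36.5
50 z axis med 24.4 z p95 36.4
58 z axis med 25.2 z p95 36.7
66 z axis med 36.0 z p95 37.2
74 z axis med 38.7 z p95 41.1
peeler
foam z 40.0
-70 z axis med 39.4 z p95 41.3
-62 z axis med 42.2 z p95 42.9
-54 z axis med 43.6 z p95 44.4
-46 z axis med 43.8 z p95 44.4
-38 z axis med 43.8 z p95 44.4
-30 z axis med 43.9 z p95 44.7
-22 z axis med 43.8 z p95 44.4
-14 z axis med 43.9 z p95 44.5
-6 z axis med 44.0 z p95 44.7
2 z axis med 43.9 z p95 44.7
10 z axis med 43.9 z p95 44.7
18 z axis med 43.9 z p95 44.6
26 z axis med 43.5 z p95 44.2
34 z axis med 40.7 z p95 42.8
42 z axis med 35.9 z p95 37.0
50 z axis med 24.3 z p95 36.0
58 z axis med 31.8 z p95 35.5
66 z axis med 31.3 z p95 40.6
74 z axis med 40.0 z p95 41.1
lane y -205 handle end x 449.0 y -203.3 z 23.8 toe z 290.1 x 469.1
lane y -289.5 handle end x 450.5 y -287.0 z 23.7 toe z 61.5 x 502.7
lane y -374 handle end x 451.1 y -369.7 z 23.5 toe z 61.7 x 504.0
```

View pics/fin1.png

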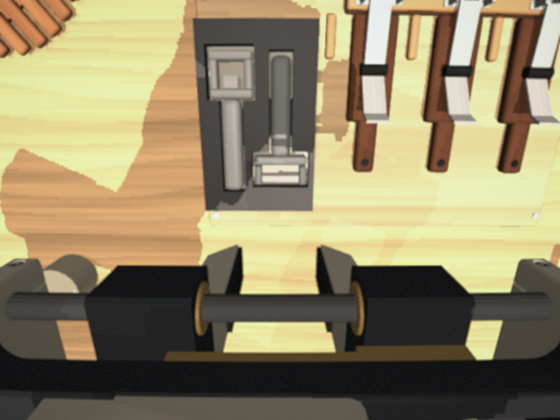

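View pics/finSc.png

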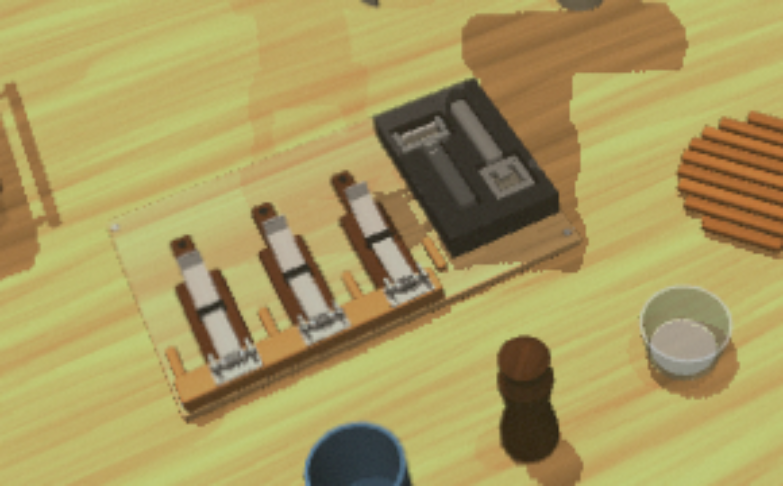

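View pics/finT.png

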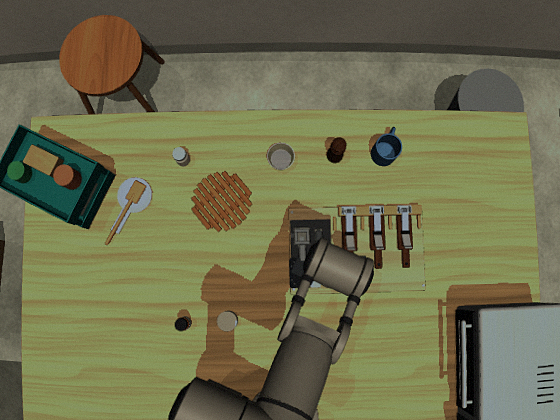

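```bash
python3 -c "
from station import hand_in
print(hand_in())"
```

```text
the job is handed in; nothing more can be done
None
```

The tray is packed and handed in at about 50 s: three paddles under their own hold-down arms, and the opener and the peeler pressed into the foam.

**Paddles:** all three were present and went into lanes 1, 2 and 3. I pushed each one until it stopped; the last readings taken were about 18, 20 and 11 N. After that I gave lane 3 a slightly harder push, but took no reading. In the last wrist picture the handle ends line up across the lanes to within about 1 mm. The toes of arms 1 and 2 measured about 62 mm over the cart. That fits 0.14 rad of hinge lift, though the description says about 70 mm.

**Opener and peeler:** both bottomed out at z = 46 mm, with about 30 N and 34 N of push. The depth map shows both handles level and about 4 mm proud of the foam.

**Ramekin and other items:** the ramekin is still standing where it was, and nothing else was disturbed.

**Checks that fell short:**
- My toe reading for arm 3 picked up the gripper instead of the arm, so I judged that arm only by eye.
- The noses at the back stop are hidden by the hinges. That they are home rests on the stall forces and the handle ends, which measured about 2 mm further in than my tray fit predicts, roughly the calibration error.

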